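# Lock the workpiece carrier and load its reference pieces

### The job

Get the docked carrier ready for the colour sensors: first lock it by lifting the pull pin out of its parking block and pushing it fully home, shoulder down, through both bores of the carrier lock. Then set the three round workpieces gently, upright, into the nests of their own colour. Leave the two square blocks where they stand.

Things in the scene. Friction and masses are not known exactly. Their poses are not given: they have to be found in the camera images.
- pin: Pull pin, 90 g: steel shaft 12 mm thick, 68 mm long (lowest 8 mm taper to 6 mm), then a shoulder disc 26 mm wide, 6 mm thick, then an upright black grip 22 mm wide, 40 mm high. Starts upright in a fixed aluminium block (50 x 50 x 72 mm high) in the row nearest the robot, shoulder on its top; lift over 70 mm to clear. Origin: tip of the foot; z up the shaft; the grip's middle is 94 mm up.
- lock: Lock at one end of the row of nests, fixed: two level plates with aligned upright 15 mm bores; the upper, the brass head of a steel arm from a post on the side away from the robot, at heights 68 to 80 mm, the lower, the carrier's grey tongue, at 22 to 34 mm, open between. Origin: on the table under the bores' axis; z up, y along the row. Pin home: shoulder on the brass, tip 12 mm up. Other end: black stop.
- round_red: Round red plastic workpiece, loose, 42 mm in diameter and 45 mm high, about 85 g, with a small black dot in the middle of its top; it stands upright on the table in the row nearest the robot at the start. Origin: centre of its underside; z up.
- round_blue: Round blue plastic workpiece, loose, 42 mm in diameter and 45 mm high, about 85 g, with a small black dot in the middle of its top; it stands upright on the table in the row nearest the robot at the start. Origin: centre of its underside; z up.
- round_yellow: Round yellow plastic workpiece, loose, 42 mm in diameter and 45 mm high, about 85 g, with a small black dot in the middle of its top; it stands upright on the table in the row nearest the robot at the start. Origin: centre of its underside; z up.
- nest_red: Nest with a red rim, fixed on the carrier: round dish 76 mm wide, 62 mm inside, white floor. Origin: centre of its underside, 34 mm above the table; its floor is 5 mm and its rim's top 10 mm above that. y runs along the row of nests (90 mm apart; lock or stop 100 mm beyond the outer ones), x away from the robot. Black sensor heads 80 mm high stand from 72 mm behind the nests' centres.
- nest_blue: Nest with a blue rim, fixed on the carrier: round dish 76 mm wide, 62 mm inside, white floor. Origin: centre of its underside, 34 mm above the table; its floor is 5 mm and its rim's top 10 mm above that. y runs along the row of nests (90 mm apart; lock or stop 100 mm beyond the outer ones), x away from the robot. Black sensor heads 80 mm high stand from 72 mm behind the nests' centres.
- nest_yellow: Nest with a yellow rim, fixed on the carrier: round dish 76 mm wide, 62 mm inside, white floor. Origin: centre of its underside, 34 mm above the table; its floor is 5 mm and its rim's top 10 mm above that. y runs along the row of nests (90 mm apart; lock or stop 100 mm beyond the outer ones), x away from the robot. Black sensor heads 80 mm high stand from 72 mm behind the nests' centres.
- block_blue: Square blue plastic block, loose, 42 x 42 x 45 mm high, with a small black dot on top; not part of the job. It stands in the row nearest the robot. Origin: centre of its underside; z up, x and y square to its sides.
- block_yellow: Square yellow plastic block, loose, 42 x 42 x 45 mm high, with a small black dot on top; not part of the job. It stands in the row nearest the robot. Origin: centre of its underside; z up, x and y square to its sides.
There are look-alikes about, which are no part of the job. What is shaped like the round_yellow but green or pink is not meant. There is more than one size of the round_red; the job needs the middle-sized.

How it is judged:
On the way, in this order (a step that is already met when the one before it is completed fails the run):
1. the pull pin is home in both bores of the lock, while the round workpieces are still off the nests (z of pin in the frame of lock below 0.015 m and horizontal distance between pin and lock below 0.005 m and angle between the z axis of pin and the z axis of lock, either way round below 0.08 rad and horizontal distance between each of round_red, round_blue, round_yellow and nest_red above 0.05 m and horizontal distance between each of round_red, round_blue, round_yellow and nest_blue above 0.05 m and horizontal distance between each of round_red, round_blue, round_yellow and nest_yellow above 0.05 m), for 0.2 s.
2. each round workpiece stands in the nest of its own colour (horizontal distance between round_red and nest_red below 0.012 m and z of round_red in the frame of nest_red between 0.002 and 0.008 m and angle between each of round_red, round_blue, round_yellow's own z axis and vertical below 0.08 rad and horizontal distance between round_blue and nest_blue below 0.012 m and z of round_blue in the frame of nest_blue between 0.002 and 0.008 m and horizontal distance between round_yellow and nest_yellow below 0.012 m and z of round_yellow in the frame of nest_yellow between 0.002 and 0.008 m), for 0.2 s.
At the end, for the whole second after the job is handed in: Pin home in the lock: tip under 15 mm above the table, within 5 mm and 0.08 rad of the bores' axis; each round workpiece on the floor of its own colour's nest (12 mm of centre, 3 mm of floor, 0.08 rad of upright); all released, at rest; square blocks upright, within 15 mm of their start (all of step 2 and z of pin in the frame of lock below 0.015 m and horizontal distance between pin and lock below 0.005 m and angle between the z axis of pin and the z axis of lock, either way round below 0.08 rad and linear speed of each of pin, round_red, round_blue, round_yellow below 0.01 m/s and distance of each of block_blue, block_yellow from where it was at the start of the episode below 0.015 m and angle between each of block_blue, block_yellow's own z axis and vertical below 0.1 rad); the robot touches nothing.
It fails at once if a square block is pushed 25 mm or more from its place or tipped over (distance of any of block_blue, block_yellow from where it was at the start of the episode above 0.025 m or angle between any of block_blue, block_yellow's own z axis and vertical above 0.5 rad).
It fails at once if a round workpiece is dropped or thrown (moves faster than 0.6 m/s with the fingers off it, as after a fall of some 20 mm) ((linear speed of round_red above 0.6 m/s and contact force between the fingers and round_red below 0.01 N) or (linear speed of round_blue above 0.6 m/s and contact force between the fingers and round_blue below 0.01 N) or (linear speed of round_yellow above 0.6 m/s and contact force between the fingers and round_yellow below 0.01 N)).
It also fails if it takes over 99 s, if anything falls off the work surface, if the arm or the gripper's body presses on something with over 40 N, if the wrist force passes 120 N, or if a joint passes its speed limit or range.

### The arm

A 7-joint arm with a two-finger parallel gripper is mounted at the origin on the work surface. World frame = base frame: x ahead of the robot, y to its left, z up, the work surface at z = 0. Lengths are in m, angles in rad, forces in N, time in s.
With the tool pointing down it reaches from about 0.4 to 0.85 m from the base axis. Payload 4.5 kg.
Tool frame: the origin (TCP) lies between the finger pads; the fingertips stand 8 mm ahead of it and the grasp point (between the pads) lies 11 mm behind it; z points along the fingers, y is the direction in which the jaws open and shut (so a half turn about z gives the same grasp; the last joint's range is limited). The gripper opens to 88 mm and grips with 3 to 60 N. Pads are 18 mm wide; open, the fingers measure 123 mm over their backs; the gripper's body (75 mm by 187 mm) begins 45 mm behind the grasp point.
Start: joints at [-1.17, 0.689, -0.195, 1.565, 0.157, 0.902, -0.215], TCP at [0.224, 0.583, 0.247] pointing down, gripper open.
Joint ranges: [-3.01, 3.01], [-0.46, 2.08], [-1.47, 1.51], [0.13, 2.56], [-1, 4.14], [0.04, 2.09], [-2.66, 2.66]. Speed limits (rad/s): [2.57, 2.57, 3.14, 3.14, 3.14, 3.14, 3.14].

### API

Orientations are given as a unit quaternion [x, y, z, w].
In Python, from plant import r gives the robot as it stands.
- The arm moves only by the tool carry_out, never from a script. Its argument "commands" is a list that holds one entry, the list of rows, each a list of 7 numbers: the turn, a rotation vector about the tool's x, y, z in rad, then the shift along the tool's x, y, z in cm, then the finger opening in cm, from 0 to 8.81. A call has 1 to 10 rows; each row is the pose to reach, as a shift and turn from the pose commanded when the call began, along the tool's axes at that moment; what a row does not reach only later rows make up. A row lasts 1/12 s, in which the tool goes at most 41.7 mm and 7.16 degrees, less where a joint would pass 70% of its speed; a pose out of reach is approached as far as the arm can. A call with a gripper value outside its range is refused whole. The fingers move at their own pace and stop on an object; "force" is the grip in N (left out, the last holds). Time passes only in rows, so rows that repeat a pose let the fingers close. It gives the time, the measured TCP pose, the force and the opening at its end, in the units of the state.
- r.get_state(): the state, without advancing time (a new reading comes with each control period).
- r.snapshot(name): name is "side" or "top"; returns a dict with "pixels" (384x512x3 uint8, red, green, blue), "mtx" (3x3 intrinsics, pixels), "xyz" and "rotation" of the camera in the world. Camera axes: x right, y down, z forward; pixel columns grow to the right and rows downward; lengths in m; the calibration is good to about 2 mm. A picture is of the moment at which its call begins. There is no depth.
- r.finish_job(): hands the job in, once; it reports no verdict.
The state is a dict: "clock": time; "q": joint angles; "qd": joint speeds; "joint_torque": joint torques, N m; "tool_pos": TCP position; "eef_rot": TCP orientation; "contact_force": force on the tool from outside, world axes, zero at the start; "moment": the same for the moment, N m; "opening": opening from 0.0 (shut) to 1.0 (fully open).
Only numpy, scipy, OpenCV 4.12 (cv2) and the standard library are available. Lean on these libraries where they do the work, as an engineer would, in place of code of your own. Each camera call takes 0.05 s, during which the arm holds its last target.

## Working session

There is one attempt and no reset: what is moved stays moved. The work goes in short steps, Python scripts to look and compute and a tool call to move; the robot and the scene stay as the last step left them, time stands still between calls to the robot, and variables do not carry over. Pictures are saved under pics/ and viewed, and the job is handed in when it is done.

Besides the shell and the picture viewer there is one more tool, called by a JSON object that holds its "api" and its "payload". carry_out: Moves the arm, as the interface text tells. Its arguments: {"type":"object","properties":{"commands":{"type":"array"},"force":{"type":"number"}},"required":["commands"]}

```bash
mkdir -p pics; ls
python3 - <<'E'
from plant import r
import cv2
s=r.get_state(); print(s)
for n in("side","top"):
    d=r.snapshot(n); cv2.imwrite(f"pics/{n}0.png",cv2.resize(d["pixels"][:,:,::-1],(800,600),interpolation=cv2.INTER_CUBIC))
    print(n,d["mtx"],d["xyz"],d["rotation"])
E
```

```text
pics
{'clock': 0.0, 'q': array([-1.17020572,  0.69000054, -0.19451769,  1.56632176,  0.15733393,
        0.9025019 , -0.21509478]), 'qd': array([ 0.00143647,  0.00060737, -0.00095635, -0.00106138, -0.00131702,
       -0.00077112,  0.00064946]), 'joint_torque': array([-1.89292446e-04, -5.27556932e+01, -1.26674764e+00, -1.53434068e+01,
       -5.25533140e-02,  6.40555649e-03,  1.64403255e-04]), 'tool_pos': array([0.22397101, 0.58283882, 0.24590573]), 'eef_rot': array([ 1.82314435e-01,  9.83239851e-01, -9.13494909e-04, -9.05496861e-05]), 'contact_force': array([ 0.5094056 ,  0.32185311, -0.46164077]), 'moment': array([ 0.04963257,  0.04099085, -0.01210583]), 'opening': 1.0027038244767295}
side [[440.99918254   0.         262.43286604]
 [  0.         440.99918254 186.70628447]
 [  0.           0.           1.        ]] [ 0.14151077 -0.82909561  0.59156202] [ 0.84601396 -0.17429272  0.10082563 -0.49367663]
top [[440.82826722   0.         255.30514043]
 [  0.         440.82826722 196.21699539]
 [  0.           0.           1.        ]] [0.38121879 0.03850666 1.08557089] [ 0.71521525 -0.69625395  0.03613328 -0.0489077 ]
```

View pics/top0.png

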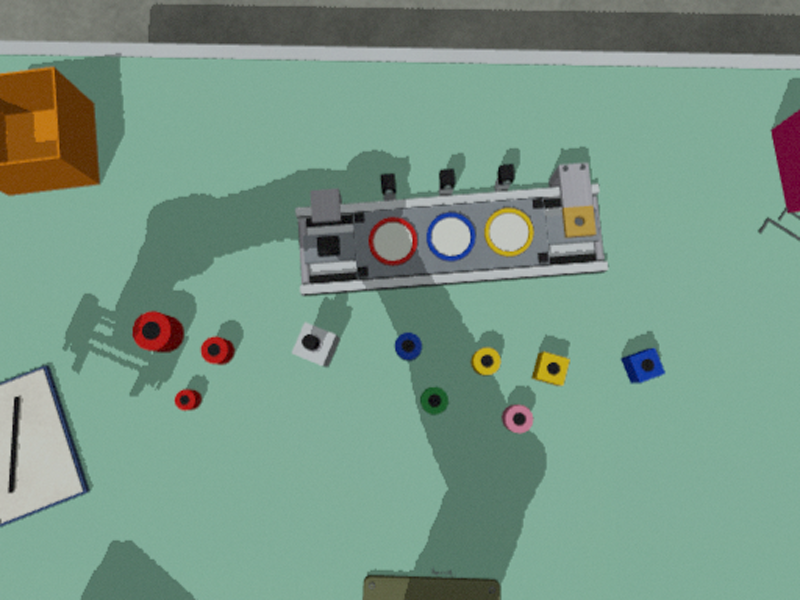

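View pics/side0.png

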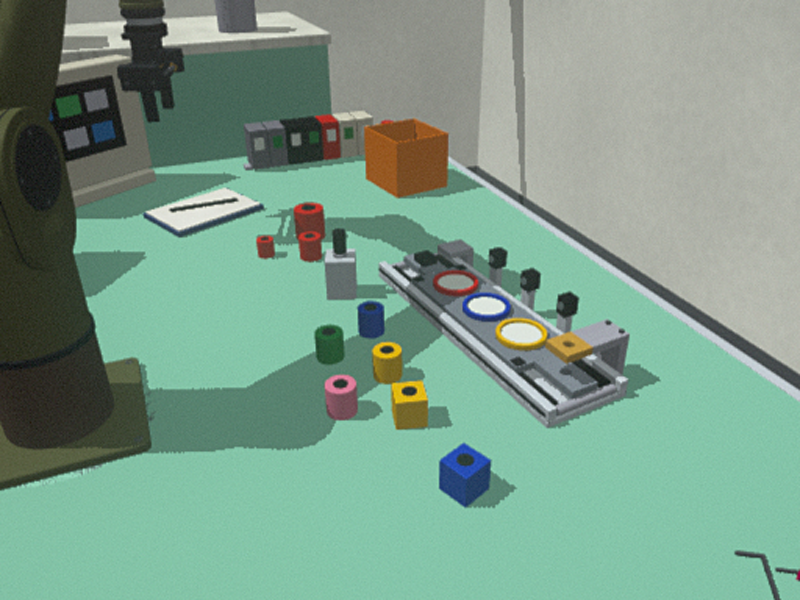

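```bash
cat > h.py <<'E'
import numpy as np, cv2
from scipy.spatial.transform import Rotation as R
from plant import r
def ray(d,u,v):
    k=d["mtx"]; c=np.array([(u-k[0,2])/k[0,0],(v-k[1,2])/k[1,1],1.])
    rot=np.array(d["rotation"]); M=R.from_quat(rot).as_matrix() if rot.size==4 else rot
    return np.array(d["xyz"]),M@c
def onz(d,u,v,z):
    o,w=ray(d,u,v); return o+w*(z-o[2])/w[2]
def proj(d,p):
    M=R.from_quat(d["rotation"]).as_matrix(); c=M.T@(np.array(p)-d["xyz"]); return (d["mtx"]@c/c[2])[:2]
def blob(mask,u,v,win=12):
    m=np.zeros_like(mask); u0,v0=int(u),int(v)
    m[v0-win:v0+win,u0-win:u0+win]=mask[v0-win:v0+win,u0-win:u0+win]
    n,l,s,c=cv2.connectedComponentsWithStats(m)
    if n<2: return None
    i=min(range(1,n),key=lambda i:np.hypot(*(c[i]-[u,v]))-0.02*s[i,4])
    return c[i],s[i,4],s[i,:4]
def meet(d1,p1,d2,p2):
    o1,a=ray(d1,*p1);o2,b=ray(d2,*p2)
    t=np.linalg.lstsq(np.c_[a,-b],o2-o1,rcond=None)[0]
    x,y=o1+t[0]*a,o2+t[1]*b
    return (x+y)/2,np.linalg.norm(x-y)
E
python3 - <<'E'
from h import *
t=r.snapshot("top"); s=r.snapshot("side")
f=1.5625
tp=dict(red_mid=(215,350),red_big=(152,330),red_small=(187,400),blue=(408,347),yellow=(487,361),bblue=(648,365),byel=(553,369),pin=(311,342))
sp=dict(red_mid=(310,237),red_big=(309,208),red_small=(264,239),blue=(371,306),yellow=(387,348),bblue=(465,460),byel=(409,391),pin=(339,233))
md={}
for n,d in(("t",t),("s",s)):
    md[n]=(d["pixels"].max(2)<60).astype(np.uint8)
for k in tp:
    a=blob(md["t"],tp[k][0]/f,tp[k][1]/f); b=blob(md["s"],sp[k][0]/f,sp[k][1]/f)
    z=.118 if k=="pin" else .045
    print(k,a,b)
    if a: print("  top:",onz(t,*a[0],z).round(4), end=" ")
    if a and b:
        print("side:",onz(s,*b[0],z).round(4),"meet",*meet(t,a[0],s,b[0]))
    hh=t["pixels"]
# nests
hsv=cv2.cvtColor(t["pixels"],cv2.COLOR_RGB2HSV); hs2=cv2.cvtColor(s["pixels"],cv2.COLOR_RGB2HSV)
for name,(tu,tv),(su,sv),rg in (("red",(393,240),(456,282),((0,8),(172,180))),("blue",(450,235),(487,306),((105,130),)),("yellow",(509,231),(521,333),((18,32),))):
    for nm,d,hv,(u,v) in(("top",t,hsv,(tu,tv)),("side",s,hs2,(su,sv))):
        m=np.zeros(hv.shape[:2],np.uint8)
        for lo,hi in rg: m|=cv2.inRange(hv,(lo,120,60),(hi,255,255))
        w=20;u0,v0=int(u/f),int(v/f); mm=np.zeros_like(m); mm[v0-w:v0+w,u0-w:u0+w]=m[v0-w:v0+w,u0-w:u0+w]
        c=max(cv2.findContours(mm,cv2.RETR_EXTERNAL,cv2.CHAIN_APPROX_NONE)[0],key=cv2.contourArea)
        e=cv2.fitEllipse(c); print("nest",name,nm,np.round(e[0]+e[1],1),onz(d,*e[0],.044).round(4))
for nm,d,hv,(u,v) in(("top",t,hsv,(579,221)),("side",s,hs2,(570,345))):
    m=cv2.inRange(hv,(14,80,80),(24,255,255)); w=15;u0,v0=int(u/f),int(v/f)
    crop=d["pixels"][v0-25:v0+25,u0-25:u0+25]; cv2.imwrite(f"pics/lock_{nm}.png",cv2.resize(crop[:,:,::-1],(500,500),interpolation=cv2.INTER_NEAREST))
    print(nm,u0,v0)
E
```

```text
red_mid (array([136.23076923, 223.15384615]), np.int32(39), array([133, 220,   7,   7], dtype=int32)) (array([197.66666667, 150.66666667]), np.int32(3), array([197, 150,   2,   2], dtype=int32))
  top: [0.4352 0.3396 0.045 ] side: [0.432  0.3332 0.045 ] meet [0.4346722  0.3408495  0.04129801] 0.0014523499993254355
red_big (array([ 96.17204301, 210.90322581]), np.int32(93), array([ 91, 206,  11,  11], dtype=int32)) (array([195.66666667, 132.33333333]), np.int32(3), array([195, 132,   2,   2], dtype=int32))
  top: [0.4618 0.4372 0.045 ] side: [0.465  0.4718 0.045 ] meet [0.45780728 0.43157679 0.06154534] 0.005518194734086219
red_small (array([117.78947368, 255.36842105]), np.int32(19), array([116, 253,   5,   5], dtype=int32)) (array([169., 152.]), np.int32(1), array([169, 152,   1,   1], dtype=int32))
  top: [0.3583 0.3786 0.045 ] side: [0.3524 0.3576 0.045 ] meet [0.35747463 0.38251283 0.03339243] 0.0012641706929104153
blue (array([260.70212766, 220.87234043]), np.int32(47), array([257, 218,   8,   7], dtype=int32)) (array([236.93333333, 196.26666667]), np.int32(15), array([234, 195,
[... 1133 characters left out ...]
935065]), np.int32(77), array([194, 214,  10,  10], dtype=int32)) (array([216.52873563, 153.73563218]), np.int32(87), array([213, 147,   8,  14], dtype=int32))
  top: [0.445  0.1812 0.118 ] side: [0.4317 0.1413 0.118 ] meet [0.44554224 0.18453178 0.0968132 ] 0.0017983189515417206
nest red top [251.1 153.9  29.9  30.4] [0.6092 0.072  0.044 ]
nest red side [291.2 180.6  15.3  28.3] [0.6037 0.0608 0.044 ]
nest blue top [288.2 150.9  30.   30.5] [ 0.6187 -0.0169  0.044 ]
nest blue side [310.8 195.8  17.5  30.7] [ 0.6131 -0.0269  0.044 ]
nest yellow top [325.3 148.   30.3  30.5] [ 0.6281 -0.106   0.044 ]
nest yellow side [334.1 213.7  19.6  36.4] [ 0.6231 -0.1185  0.044 ]
top 370 141
side 364 220
```

View pics/lock_top.png

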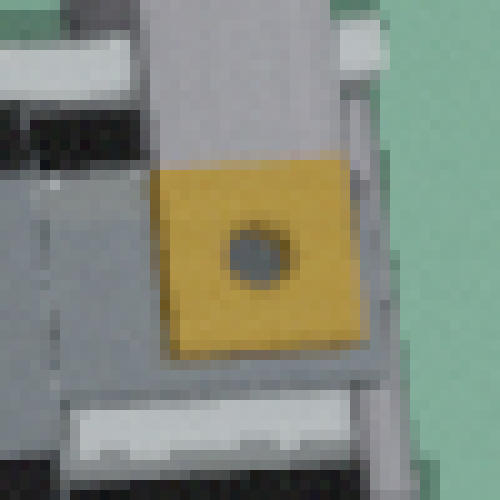

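View pics/lock_side.png

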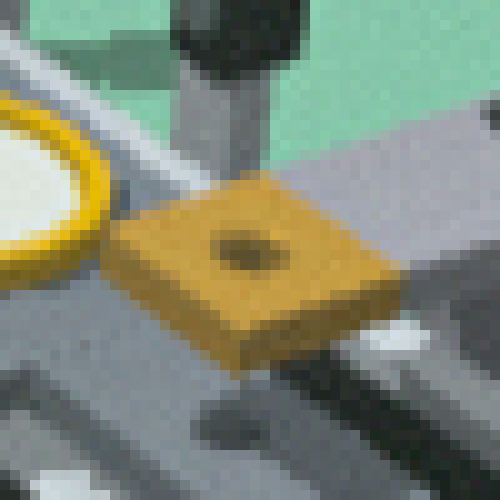

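Run:
```python
from h import *
t=r.snapshot("top"); s=r.snapshot("side")
for n,d,(u,v),z in(("t",t,(370,141),.08),("s",s,(364,220),.08)):
    h=cv2.cvtColor(d["pixels"],cv2.COLOR_RGB2HSV)
    c=d["pixels"][v-14:v+14,u-16:u+16]; g=cv2.GaussianBlur(c.astype(np.float32),(3,3),0)[:,:,0]
    m=cv2.inRange(h,(10,90,100),(28,255,255))
    b=blob(m,u,v,18); print(n,b, onz(d,*b[0],z).round(4))
    # bore: dark within filled brass
    cs=max(cv2.findContours(m[v-20:v+20,u-20:u+20].copy(),cv2.RETR_EXTERNAL,cv2.CHAIN_APPROX_NONE)[0],key=cv2.contourArea)
    fill=np.zeros((40,40),np.uint8); cv2.drawContours(fill,[cs],-1,255,-1); fill=cv2.erode(fill,np.ones((3,3)))
    V=d["pixels"][v-20:v+20,u-20:u+20].astype(float).sum(2); med=np.median(V[fill>0])
    w=np.clip(med*0.85-V,0,None)*(fill>0); yy,xx=np.mgrid[:40,:40]
    cu,cv_=(w*xx).sum()/w.sum()+u-20,(w*yy).sum()/w.sum()+v-20
    print("bore",cu,cv_,onz(d,cu,cv_,z).round(4),onz(d,cu,cv_,.074).round(4))
# crop around pin + reds + rounds
c=t["pixels"][180:270,80:400]; cv2.imwrite("pics/row.png",cv2.resize(c[:,:,::-1],(800,225),interpolation=cv2.INTER_CUBIC))
# outer diameters of round tops (top view): red sizes
h=cv2.cvtColor(t["pixels"],cv2.COLOR_RGB2HSV)
m=cv2.inRange(h,(0,120,40),(8,255,255))|cv2.inRange(h,(172,120,40),(180,255,255))
for k,(u,v) in dict(mid=(136,223),big=(98,211),small=(118,255)).items(): print(k,blob(m,u,v,20))
# block orientation: aluminium
```

```text
t (array([370.14084507, 141.28169014]), np.int32(355), array([360, 132,  21,  20], dtype=int32)) [ 0.638  -0.2047  0.08  ]
bore 370.6521562658549 140.86943176052765 [ 0.639  -0.2059  0.08  ] [ 0.6405 -0.2074  0.074 ]
s (array([361.28132992, 220.78516624]), np.int32(391), array([346, 208,  33,  24], dtype=int32)) [ 0.6291 -0.2106  0.08  ]
bore 361.9507250228877 224.0024216650424 [ 0.6236 -0.2211  0.08  ] [ 0.6292 -0.2139  0.074 ]
mid (array([139.01968504, 224.05905512]), np.int32(254), array([129, 216,  21,  17], dtype=int32))
big (array([101.00173611, 212.27777778]), np.int32(576), array([ 85, 199,  32,  26], dtype=int32))
small (array([120.        , 255.28301887]), np.int32(159), array([112, 249,  17,  14], dtype=int32))
```

View pics/row.png

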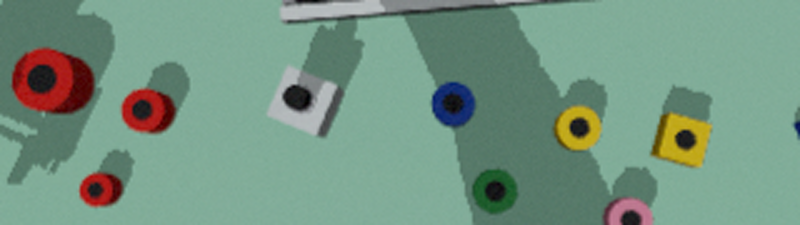

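```bash
cat >> h.py <<'E'
def plan(x,y,z,jaw=6.0):
    """turn (rotvec, tool) and shift (cm, tool) from measured pose to target; tool down, jaw dir deg"""
    s=r.get_state(); p=s["tool_pos"]; Rc=R.from_quat(s["eef_rot"])
    j=np.radians(jaw); ty=np.array([np.cos(j),np.sin(j),0]); tz=np.array([0,0,-1.]); 
    best=None
    for sg in(1,-1):
        M=np.c_[np.cross(sg*ty,tz),sg*ty,tz]; rv=(Rc.inv()*R.from_matrix(M)).as_rotvec()
        if best is None or np.linalg.norm(rv)<np.linalg.norm(best): best=rv
    sh=Rc.inv().apply(np.array([x,y,z])-p)*100
    print("clock %.2f pos %s F %s open %.1fmm"%(s["clock"],p.round(4),s["contact_force"].round(1),s["opening"]*88.1))
    print("turn",best.round(3),"shift cm",sh.round(2),"dist",np.linalg.norm(sh).round(2))
    return s
E
python3 -c "
from h import *
plan(.445,.181,.2)"
```

```text
clock 0.30 pos [0.2241 0.5832 0.2465] F [ 0.2 -0.3 -0.1] open 88.2mm
turn [-1.000e-03  0.000e+00  1.099e+00] shift cm [-35.05 -29.62   4.67] dist 46.13
```

Candidates (top view, native px): reds are big (101,212), middle (139,224) and small (120,255). The two-view heights are 62, 41 and 33 mm, so the middle one is meant. For blue, the round one is at (261,221) and the square at (414,233). For yellow, the round one is at (311,231) and the square at (354,235). Green (278,257) and pink (332,268) are left alone. The pin grip is at (199,219) on the aluminium block, and the brass bore is at (370.7,140.9). The row crop confirms these choices. The bore also agrees to 1 mm with the nest row extended by 100 mm.

{"api": "carry_out", "payload": {"commands": [[[0, 0, 0.11, -3.5, -2.96, 0, 6], [0, 0, 0.22, -7, -5.92, 0, 6], [0, 0, 0.33, -10.5, -8.9, 0, 6], [0, 0, 0.44, -14, -11.8, 0, 6], [0, 0, 0.55, -17.5, -14.8, 0.5, 6], [0, 0, 0.66, -21, -17.8, 1, 6], [0, 0, 0.77, -24.5, -20.7, 1.5, 6], [0, 0, 0.88, -28, -23.7, 2.5, 6], [0, 0, 0.99, -31.5, -26.6, 3.5, 6], [0, 0, 1.1, -35.05, -29.6, 4.2, 6]]], "force": 20}}

```text
clock: 1.13
tool_pos: [0.4243, 0.219, 0.2124]
eef_rot: [0.671, 0.741, 0.0, 0.0]
contact_force: [-0.1, -0.1, -0.2]
opening: 0.679
```

```bash
python3 -c "
from h import *
plan(.445,.181,.15)
for n in('side','top'):
    d=r.snapshot(n); cv2.imwrite(f'pics/{n}1.png',cv2.resize(d['pixels'][:,:,::-1],(800,600),interpolation=cv2.INTER_CUBIC))
plan(.445,.181,.15)"
```

```text
clock 1.13 pos [0.4243 0.219  0.2124] F [-0.1 -0.1 -0.2] open 59.8mm
turn [ 0.001 -0.    -0.006] shift cm [-3.99  1.68  6.24] dist 7.6
clock 1.23 pos [0.4264 0.2129 0.2119] F [-0.   0.3  0.6] open 60.1mm
turn [ 0.     0.005 -0.015] shift cm [-3.31  1.56  6.21] dist 7.21
```

{"api": "carry_out", "payload": {"commands": [[[0, 0, -0.01, -2.5, 1.3, 4, 6], [0, 0, -0.01, -3.3, 1.56, 5, 6], [0, 0, -0.01, -3.3, 1.56, 5, 6], [0, 0, -0.01, -3.3, 1.56, 5, 6]]]}}

```text
clock: 1.57
tool_pos: [0.442, 0.1896, 0.1622]
eef_rot: [0.666, 0.746, -0.001, -0.001]
contact_force: [-0.2, 0.1, 0.4]
opening: 0.682
```

```bash
python3 -c "
from h import *
plan(.445,.181,.092)
for n in('side','top'):
    d=r.snapshot(n); cv2.imwrite(f'pics/{n}2.png',cv2.resize(d['pixels'][:,:,::-1],(800,600),interpolation=cv2.INTER_CUBIC))
    if n=='side': cv2.imwrite('pics/side2c.png',cv2.resize(d['pixels'][80:230,130:330][:,:,::-1],(800,600),interpolation=cv2.INTER_CUBIC))
plan(.445,.181,.092)"
```

```text
clock 1.57 pos [0.442  0.1896 0.1622] F [-0.2  0.1  0.4] open 60.1mm
turn [-0.002  0.     0.009] shift cm [-0.89  0.21  7.02] dist 7.08
clock 1.67 pos [0.4424 0.1912 0.1633] F [ 0.6  0.7 -0.8] open 59.7mm
turn [ 0.001 -0.002  0.011] shift cm [-1.06  0.13  7.13] dist 7.21
```

View pics/side2c.png

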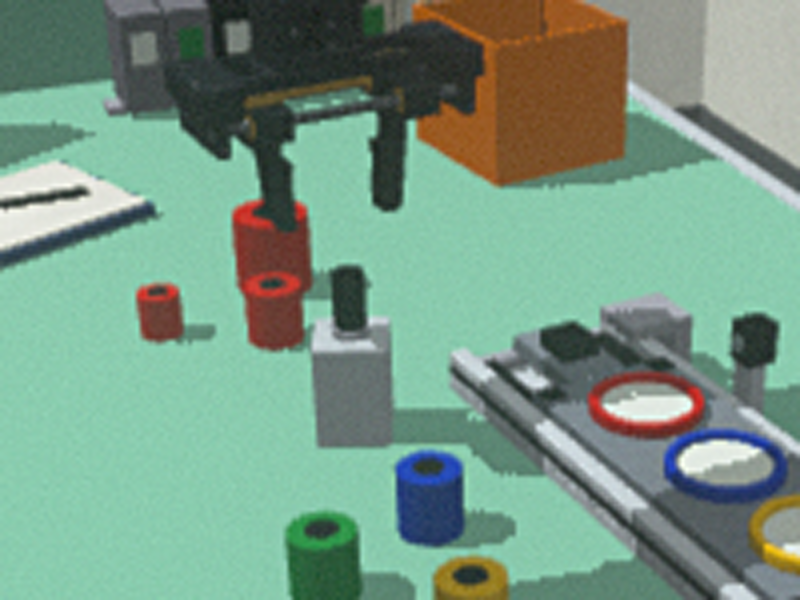

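View pics/top2.png

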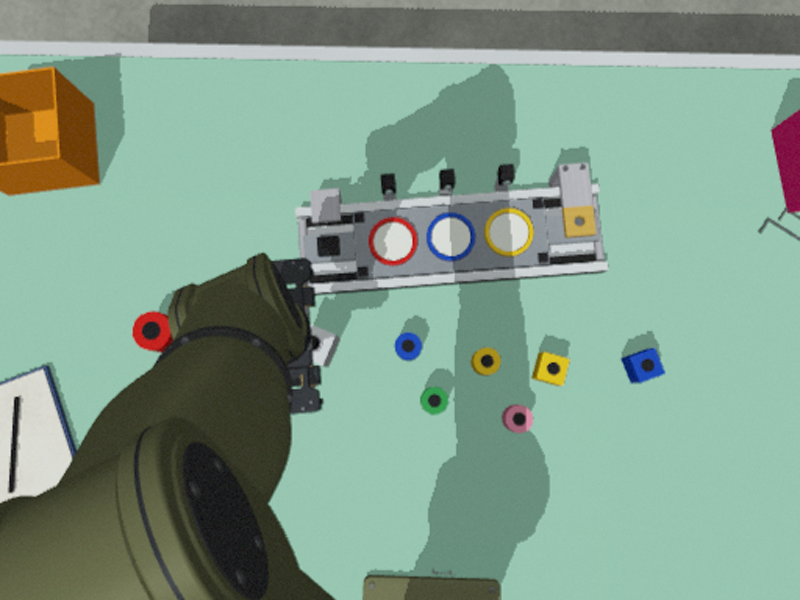

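{"api": "carry_out", "payload": {"commands": [[[0, 0, 0.01, -0.9, 0.13, 0, 6], [0, 0, 0.01, -1.0, 0.13, 2, 6], [0, 0, 0.01, -1.0, 0.13, 2, 6], [0, 0, 0.01, -1.0, 0.13, 2, 6]]]}}

```text
clock: 2.0
tool_pos: [0.4445, 0.1798, 0.1428]
eef_rot: [0.669, 0.743, -0.0, -0.0]
contact_force: [0.3, 0.0, -0.0]
opening: 0.682
```

```bash
python3 -c "
from h import *
s=plan(.445,.181,.092)
d=r.snapshot('side')
c=d['pixels'][110:200,170:270]; cv2.imwrite('pics/side3c.png',cv2.resize(c[:,:,::-1],(800,720)[:2] and (660,594),interpolation=cv2.INTER_CUBIC))
Rc=R.from_quat(s['eef_rot']); 
for a in(-.03,0,.03): print('tip',a,proj(d,s['tool_pos']+Rc.apply([0,a,.008])), ((proj(d,s['tool_pos']+Rc.apply([0,a,.008]))-[170,110])*6.6).round())
print('pin top',((proj(d,[.445,.181,.118])-[170,110])*6.6).round())
"
```

```text
clock 2.00 pos [0.4445 0.1798 0.1428] F [ 0.3  0.  -0. ] open 60.0mm
turn [-0.001 -0.    -0.   ] shift cm [0.11 0.06 5.08] dist 5.08
tip -0.03 [205.4883255  143.43219095] [234. 221.]
tip 0 [216.29117968 141.11226923] [306. 205.]
tip 0.03 [226.85439558 138.84381003] [375. 190.]
pin top [308. 243.]
```

View pics/side3c.png

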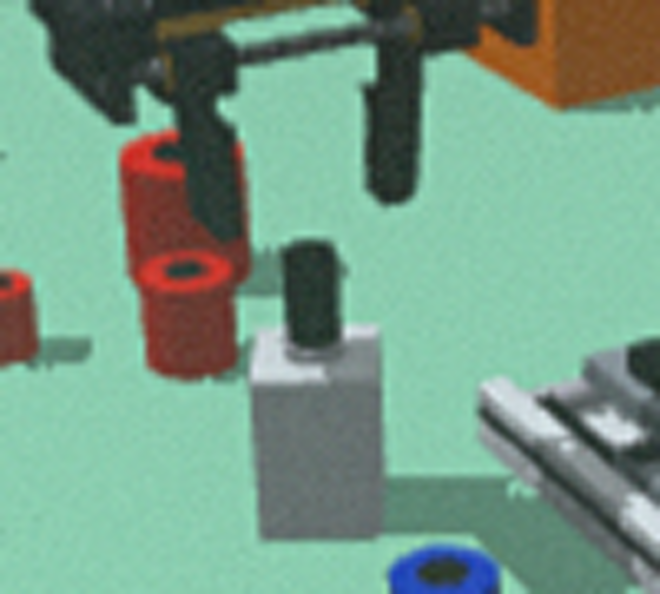

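{"api": "carry_out", "payload": {"commands": [[[0, 0, 0, 0.1, 0.06, 1.7, 6], [0, 0, 0, 0.1, 0.06, 3.4, 6], [0, 0, 0, 0.1, 0.06, 5, 6], [0, 0, 0, 0.1, 0.06, 5.05, 6], [0, 0, 0, 0.1, 0.06, 5.05, 6]]]}}

```text
clock: 2.47
tool_pos: [0.4453, 0.1809, 0.0923]
eef_rot: [0.669, 0.743, -0.0, -0.0]
contact_force: [0.2, -0.2, 0.4]
opening: 0.684
```

{"api": "carry_out", "payload": {"commands": [[[0, 0, 0, 0, 0, 0, 3.5], [0, 0, 0, 0, 0, 0, 2.6], [0, 0, 0, 0, 0, 0, 2.0], [0, 0, 0, 0, 0, 0, 1.5], [0, 0, 0, 0, 0, 0, 1.5], [0, 0, 0, 0, 0, 0, 1.5]]], "force": 15}}

```text
clock: 2.97
tool_pos: [0.4457, 0.1807, 0.0922]
eef_rot: [0.669, 0.743, 0.0, 0.0]
contact_force: [1.4, -0.1, 0.2]
opening: 0.251
```

```bash
python3 -c "
from h import *
s=plan(.445,.181,.092); print(s['eef_rot'],s['moment'])
d=r.snapshot('side')
c=d['pixels'][110:200,170:270]; cv2.imwrite('pics/side4c.png',cv2.resize(c[:,:,::-1],(660,594),interpolation=cv2.INTER_CUBIC))"
```

```text
clock 2.97 pos [0.4457 0.1807 0.0922] F [ 1.4 -0.1  0.2] open 22.2mm
turn [ 0.001 -0.    -0.001] shift cm [ 0.03 -0.06  0.02] dist 0.08
[6.69412649e-01 7.42890681e-01 3.46120277e-04 1.43833151e-04] [-0.03814912 -0.10579926  0.02389871]
```

View pics/side4c.png

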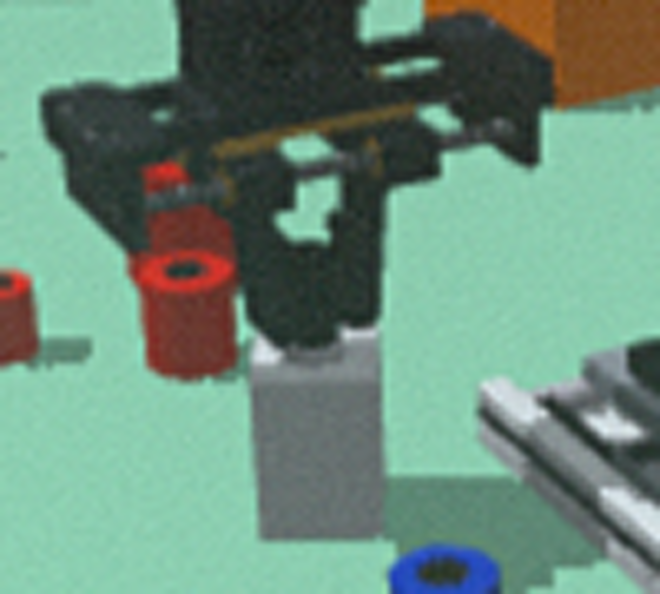

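{"api": "carry_out", "payload": {"commands": [[[0, 0, 0, 0, 0, 0, 1.5], [0, 0, 0, 0, 0, -1, 1.5], [0, 0, 0, 0, 0, -2.5, 1.5], [0, 0, 0, 0, 0, -4, 1.5], [0, 0, 0, 0, 0, -6, 1.5], [0, 0, 0, 0, 0, -8, 1.5], [0, 0, 0, 0, 0, -10, 1.5], [0, 0, 0, 0, 0, -11, 1.5], [0, 0, 0, 0, 0, -11, 1.5]]], "force": 35}}

```text
clock: 3.77
tool_pos: [0.4463, 0.181, 0.2044]
eef_rot: [0.669, 0.743, 0.002, 0.001]
contact_force: [-0.3, 0.8, -1.2]
opening: 0.237
```

```bash
python3 -c "
from h import *
s=plan(.639,-.206,.195); print(s['eef_rot'],s['moment'])
d=r.snapshot('side')
c=d['pixels'][80:200,150:310]; cv2.imwrite('pics/side5c.png',cv2.resize(c[:,:,::-1],(800,600),interpolation=cv2.INTER_CUBIC))"
```

```text
clock 3.77 pos [0.4463 0.181  0.2044] F [-0.3  0.8 -1.2] open 20.9mm
turn [ 0.004 -0.001 -0.001] shift cm [-40.49  15.15   0.93] dist 43.24
[0.66945392 0.74285066 0.00194696 0.00074434] [-0.03513825  0.0983501   0.00909473]
```

View pics/side5c.png

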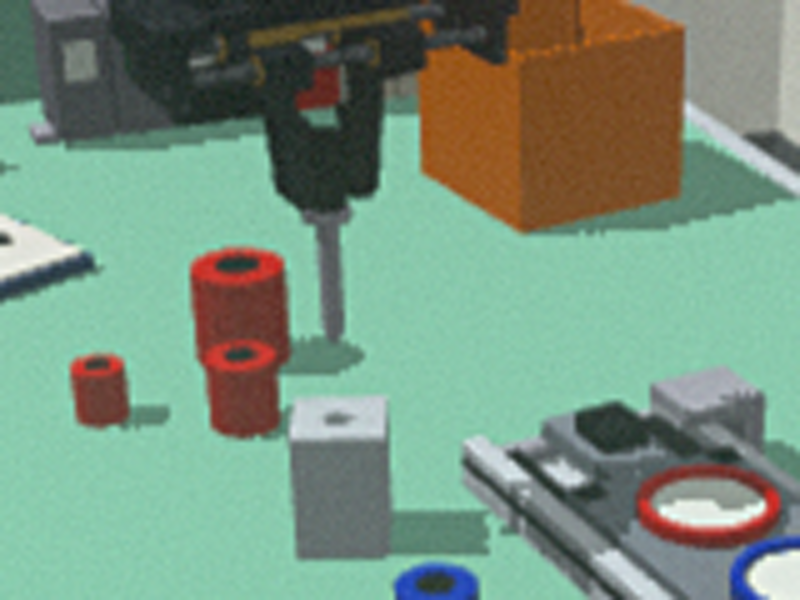

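{"api": "carry_out", "payload": {"commands": [[[0, 0, 0, -2, 0.75, 0, 1.5], [0, 0, 0, -6, 2.25, 0, 1.5], [0, 0, 0, -10, 3.75, 0, 1.5], [0, 0, 0, -14, 5.25, 0, 1.5], [0, 0, 0, -18, 6.75, 0, 1.5], [0, 0, 0, -22, 8.25, 0, 1.5], [0, 0, 0, -26, 9.75, 0, 1.5], [0, 0, 0, -30, 11.25, 0, 1.5], [0, 0, 0, -34, 12.7, 0, 1.5], [0, 0, 0, -37, 13.9, 0, 1.5]]]}}

```text
clock: 4.65
tool_pos: [0.6214, -0.1752, 0.2004]
eef_rot: [0.67, 0.743, -0.001, -0.001]
contact_force: [1.1, -0.1, -1.0]
opening: 0.237
```

```bash
python3 -c "
from h import *
s=plan(.639,-.206,.19)"
```

```text
clock 4.65 pos [ 0.6214 -0.1752  0.2004] F [ 1.1 -0.1 -1. ] open 20.9mm
turn [-0.003 -0.001 -0.001] shift cm [-3.25  1.43  1.03] dist 3.7
```

{"api": "carry_out", "payload": {"commands": [[[0, 0, 0, -2, 0.9, 0.3, 1.5], [0, 0, 0, -3.2, 1.3, 0.6, 1.5], [0, 0, 0, -3.3, 1.3, 0.8, 1.5], [0, 0, 0, -3.3, 1.3, 0.8, 1.5], [0, 0, 0, -3.3, 1.3, 0.8, 1.5], [0, 0, 0, -3.3, 1.3, 0.8, 1.5]]]}}

```text
clock: 5.15
tool_pos: [0.638, -0.2021, 0.1937]
eef_rot: [0.668, 0.744, 0.0, -0.001]
contact_force: [-0.0, 0.3, -0.7]
opening: 0.239
```

```bash
python3 -c "
from h import *
s=plan(.639,-.206,.19)
for n in('side','top'):
    d=r.snapshot(n)
    p=proj(d,[.639,-.206,.08]); print(n,'bore proj',p)
    u,v=p.astype(int); c=d['pixels'][v-80:v+40,u-80:u+80]; cv2.imwrite(f'pics/{n}6c.png',cv2.resize(c[:,:,::-1],(800,600),interpolation=cv2.INTER_CUBIC)); print(u-80,v-80)"
```

```text
clock 5.15 pos [ 0.638  -0.2021  0.1937] F [-0.   0.3 -0.7] open 21.0mm
turn [-0.001 -0.002  0.002] shift cm [-0.4   0.05  0.37] dist 0.55
side bore proj [364.01792131 218.5933615 ]
284 138
top bore proj [370.68346472 140.86611583]
290 60
```

View pics/side6c.png

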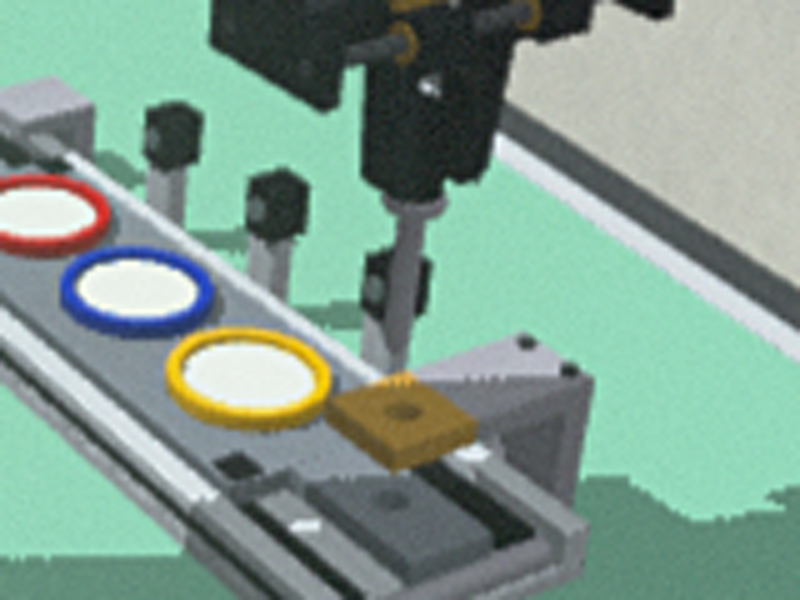

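View pics/top6c.png

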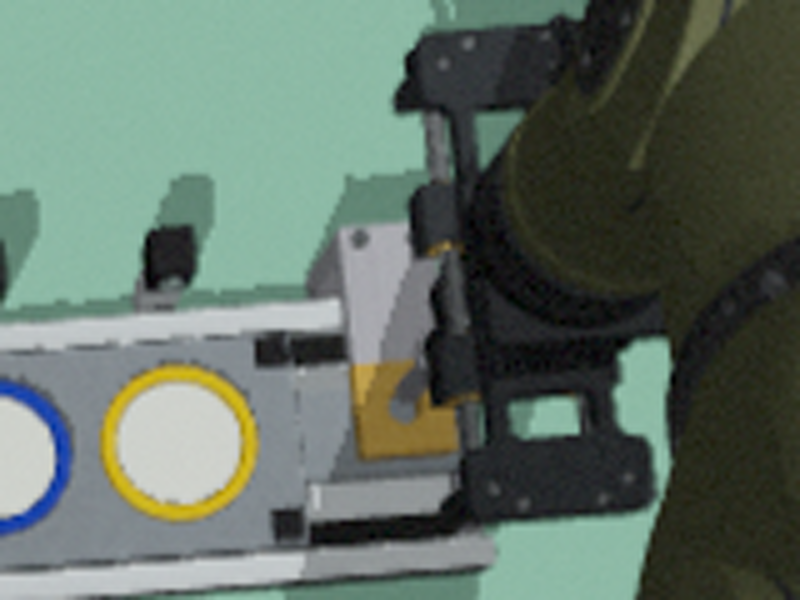

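```bash
python3 -c "
from h import *
s=r.get_state(); p=s['tool_pos'];print(p)
for n,o in(('side',(284,138)),('top',(290,60))):
    d=r.snapshot(n)
    for q in([*p[:2],p[2]-.088],[*p[:2],p[2]-.02],[.639,-.206,.08]): print(n,np.round(q,3),((proj(d,q)-o)*5).round())
    u,v=(proj(d,[.639,-.206,.1])).astype(int)
    c=d['pixels'][v-20:v+20,u-22:u+22] if n=='top' else d['pixels'][v-40:v+25,u-35:u+35]
    cv2.imwrite(f'pics/{n}7c.png',cv2.resize(c[:,:,::-1],None,fx=9 if n=='side' else 14,fy=9 if n=='side' else 14,interpolation=cv2.INTER_CUBIC)); print(u,v)
"
```

```text
[ 0.63837208 -0.2026541   0.19415733]
side [ 0.638 -0.203  0.106] [401. 346.]
side [ 0.638 -0.203  0.174] [420. 201.]
side [ 0.639 -0.206  0.08 ] [400. 403.]
365 210
top [ 0.638 -0.203  0.106] [410. 391.]
top [ 0.638 -0.203  0.174] [450. 351.]
top [ 0.639 -0.206  0.08 ] [403. 404.]
372 138
```

View pics/side7c.png

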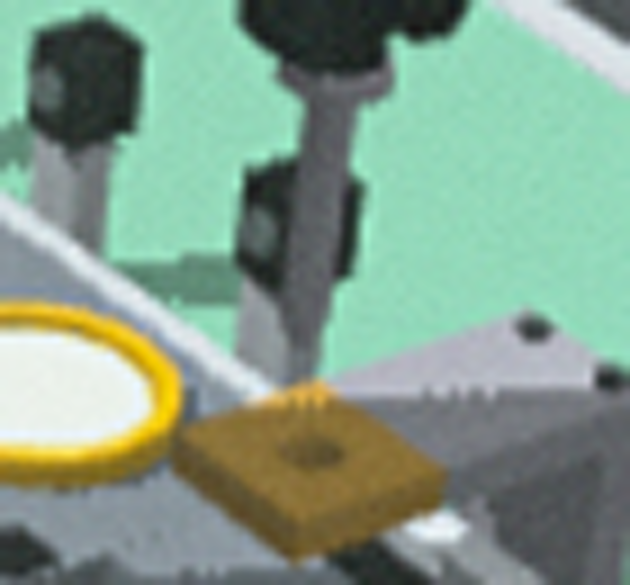

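View pics/top7c.png

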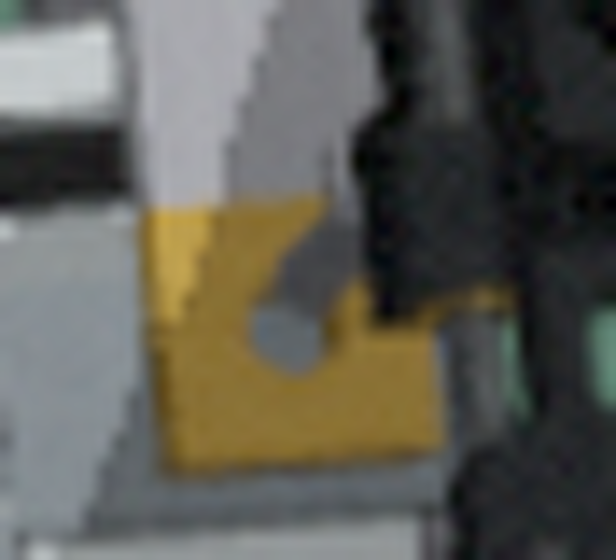

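{"api": "carry_out", "payload": {"commands": [[[0, 0, 0, -0.35, 0.05, 0.5, 1.5], [0, 0, 0, -0.35, 0.05, 1, 1.5], [0, 0, 0, -0.35, 0.05, 1.5, 1.5], [0, 0, 0, -0.35, 0.05, 1.9, 1.5], [0, 0, 0, -0.35, 0.05, 1.9, 1.5], [0, 0, 0, -0.35, 0.05, 1.9, 1.5]]]}}

```text
clock: 5.85
tool_pos: [0.639, -0.2077, 0.1743]
eef_rot: [0.669, 0.743, -0.0, -0.001]
contact_force: [0.6, 0.5, -1.5]
opening: 0.238
```

```bash
cat > look.py <<'E'
from h import *
import sys
tag=sys.argv[1]
s=plan(.639,-.206,.1); p=s['tool_pos']
for n,o,w,f in(('side',(330,170),(70,65),9),('top',(350,118),(44,40),14)):
    d=r.snapshot(n)
    for q in([*p[:2],p[2]-.088],[*p[:2],p[2]-.02],[.639,-.206,.08]): print(n,np.round(q,3),((proj(d,q)-o)*f).round())
    c=d['pixels'][o[1]:o[1]+w[1],o[0]:o[0]+w[0]]
    cv2.imwrite(f'pics/{n}{tag}.png',cv2.resize(c[:,:,::-1],None,fx=f,fy=f,interpolation=cv2.INTER_CUBIC))
E
python3 look.py 8c
```

```text
clock 5.85 pos [ 0.639  -0.2077  0.1743] F [ 0.6  0.5 -1.5] open 21.0mm
turn [-0.001 -0.001 -0.001] shift cm [0.16 0.02 7.43] dist 7.44
side [ 0.639 -0.208  0.086] [313. 418.]
side [ 0.639 -0.208  0.154] [348. 162.]
side [ 0.639 -0.206  0.08 ] [306. 437.]
top [ 0.639 -0.208  0.086] [309. 311.]
top [ 0.639 -0.208  0.154] [418. 202.]
top [ 0.639 -0.206  0.08 ] [290. 320.]
```

View pics/side8c.png

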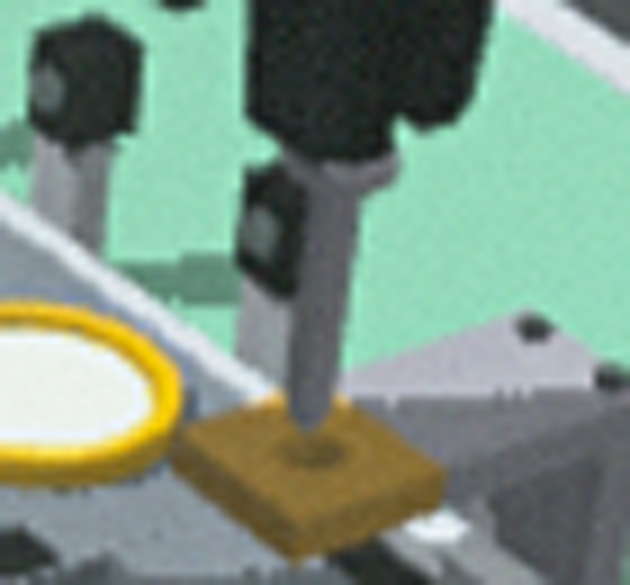

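View pics/top8c.png

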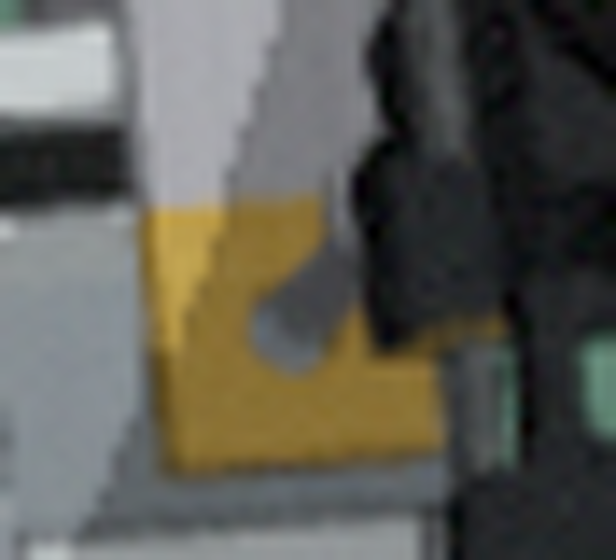

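```bash
python3 -c "
from h import *
d=r.snapshot('top'); c=d['pixels'][128:150,360:384].astype(float)
c=np.clip((c-40)*2.0,0,255).astype(np.uint8); cv2.imwrite('pics/top9.png',cv2.resize(c[:,:,::-1],None,fx=25,fy=25,interpolation=cv2.INTER_NEAREST))
for n in('side','top'):
    d=r.snapshot(n); b=np.array([.639,-.206,.086])
    print(n,np.array([(proj(d,b+e)-proj(d,b)) for e in np.eye(3)*.001]).round(3))
"
```

```text
side [[ 0.403 -0.105]
 [-0.278 -0.243]
 [ 0.054 -0.403]]
top [[-0.002 -0.423]
 [-0.435 -0.01 ]
 [ 0.106 -0.107]]
```

View pics/top9.png

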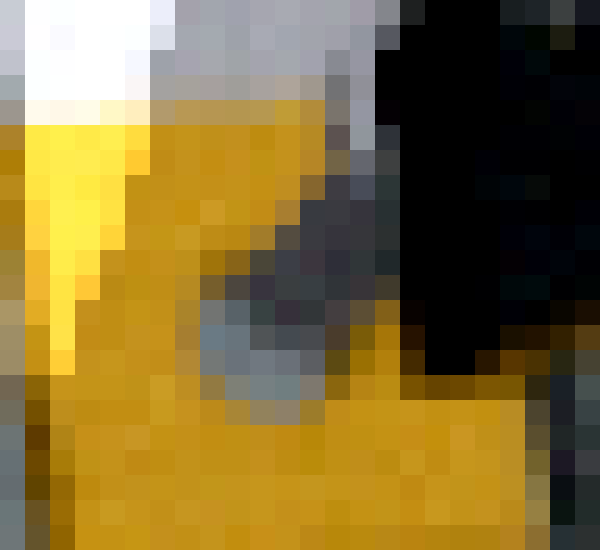

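{"api": "carry_out", "payload": {"commands": [[[0, 0, 0, 0, 0.1, 0.3, 1.5], [0, 0, 0, 0, 0.1, 0.6, 1.5], [0, 0, 0, 0, 0.1, 0.9, 1.5], [0, 0, 0, 0, 0.1, 1.2, 1.5], [0, 0, 0, 0, 0.1, 1.2, 1.5], [0, 0, 0, 0, 0.1, 1.2, 1.5]]]}}

```text
clock: 6.6
tool_pos: [0.6401, -0.2076, 0.1625]
eef_rot: [0.669, 0.743, -0.0, -0.0]
contact_force: [-0.8, -1.0, -0.9]
opening: 0.24
```

```bash
python3 look.py 10c
```

```text
clock 6.60 pos [ 0.6401 -0.2076  0.1625] F [-0.8 -1.  -0.9] open 21.2mm
turn [-0.001 -0.    -0.001] shift cm [ 0.17 -0.09  6.25] dist 6.26
side [ 0.64  -0.208  0.075] [312. 460.]
side [ 0.64  -0.208  0.143] [346. 207.]
side [ 0.639 -0.206  0.08 ] [306. 437.]
top [ 0.64  -0.208  0.075] [291. 322.]
top [ 0.64  -0.208  0.143] [398. 215.]
top [ 0.639 -0.206  0.08 ] [290. 320.]
```

View pics/side10c.png

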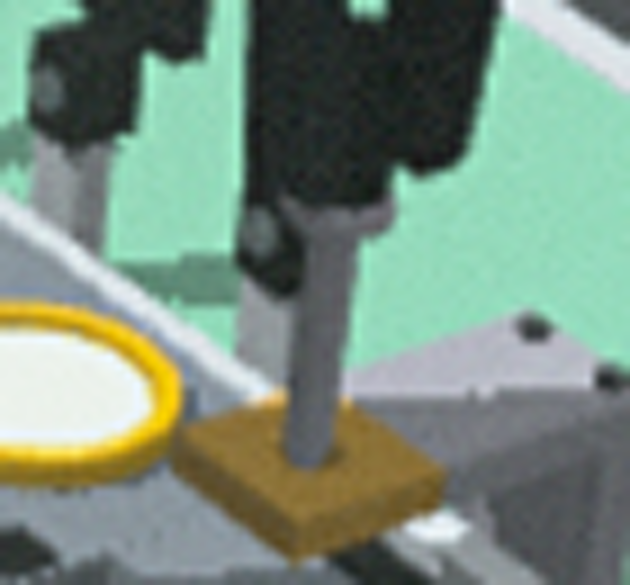

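View pics/top10c.png

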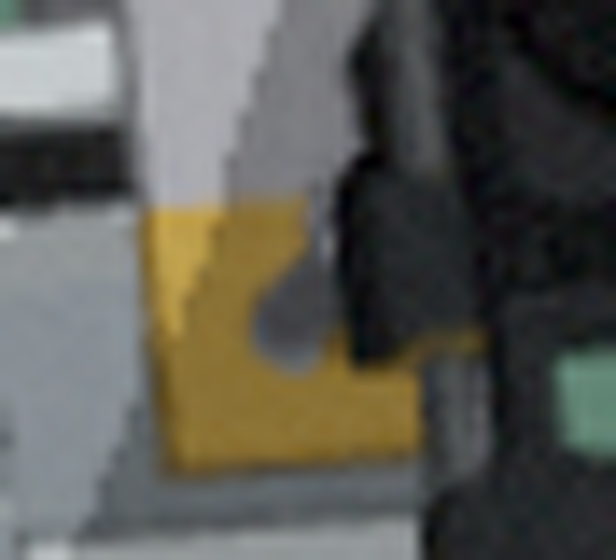

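{"api": "carry_out", "payload": {"commands": [[[0, 0, 0, 0, 0.05, 0.25, 1.5], [0, 0, 0, 0, 0.05, 0.5, 1.5], [0, 0, 0, 0, 0.05, 0.75, 1.5], [0, 0, 0, 0, 0.05, 1.0, 1.5], [0, 0, 0, 0, 0.05, 1.0, 1.5]]]}}

```text
clock: 7.12
tool_pos: [0.6404, -0.2076, 0.1522]
eef_rot: [0.669, 0.743, -0.0, -0.0]
contact_force: [0.0, -0.4, -1.8]
opening: 0.238
```

```bash
python3 look.py 11c; python3 -c "
from h import *
for i in range(3):
  s=r.get_state(); print(s['contact_force'].round(2),s['moment'].round(3)); r.snapshot('top')"
```

```text
clock 7.12 pos [ 0.6404 -0.2076  0.1522] F [ 0.  -0.4 -1.8] open 20.9mm
turn [-0.001 -0.    -0.001] shift cm [ 0.17 -0.12  5.22] dist 5.22
side [ 0.64  -0.208  0.064] [308. 496.]
side [ 0.64  -0.208  0.132] [341. 246.]
side [ 0.639 -0.206  0.08 ] [306. 437.]
top [ 0.64  -0.208  0.064] [276. 335.]
top [ 0.64  -0.208  0.132] [380. 231.]
top [ 0.639 -0.206  0.08 ] [290. 320.]
[-0.53 -1.   -1.37] [-0.128  0.146 -0.01 ]
[ 0.1  -0.9  -2.17] [-0.186  0.147  0.042]
[-1.25 -0.23 -2.59] [-0.224  0.163 -0.001]
```

View pics/side11c.png

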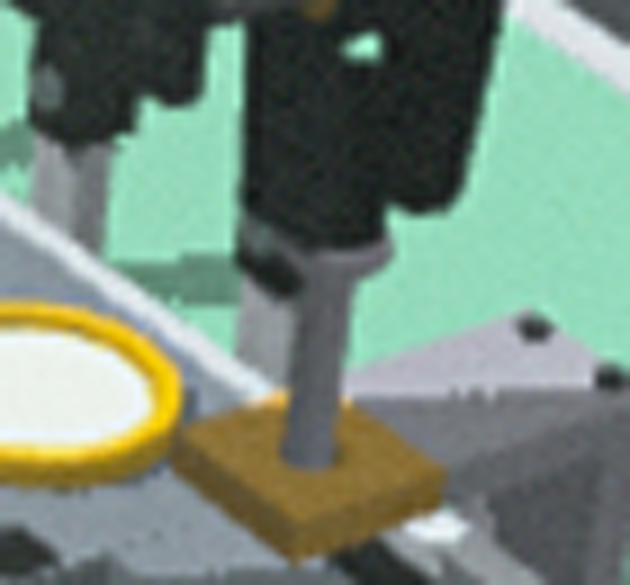

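{"api": "carry_out", "payload": {"commands": [[[0, 0, 0, 0, 0, 0.35, 1.5], [0, 0, 0, 0, 0, 0.7, 1.5], [0, 0, 0, 0, 0, 1.05, 1.5], [0, 0, 0, 0, 0, 1.4, 1.5], [0, 0, 0, 0, 0, 1.75, 1.5], [0, 0, 0, 0, 0, 2.1, 1.5], [0, 0, 0, 0, 0, 2.4, 1.5], [0, 0, 0, 0, 0, 2.4, 1.5]]]}}

```text
clock: 8.03
tool_pos: [0.6405, -0.2076, 0.1281]
eef_rot: [0.669, 0.743, -0.0, -0.0]
contact_force: [-0.2, -0.7, -1.9]
opening: 0.238
```

```bash
python3 look.py 12c; python3 -c "
from h import *
for i in range(3):
  s=r.get_state(); print(s['contact_force'].round(2),s['moment'].round(3)); r.snapshot('top')"
```

```text
clock 8.03 pos [ 0.6405 -0.2076  0.1281] F [-0.2 -0.7 -1.9] open 20.9mm
turn [-0.001 -0.    -0.001] shift cm [ 0.17 -0.13  2.81] dist 2.81
side [ 0.64  -0.208  0.04 ] [296. 580.]
side [ 0.64  -0.208  0.108] [329. 337.]
side [ 0.639 -0.206  0.08 ] [306. 437.]
top [ 0.64  -0.208  0.04 ] [242. 369.]
top [ 0.64  -0.208  0.108] [342. 269.]
top [ 0.639 -0.206  0.08 ] [290. 320.]
[-0.83 -1.08 -1.37] [-0.287  0.205 -0.045]
[-0.21 -0.49 -1.46] [-0.205  0.206 -0.041]
[-1.31  0.6  -2.31] [-0.307  0.23  -0.022]
```

View pics/side12c.png

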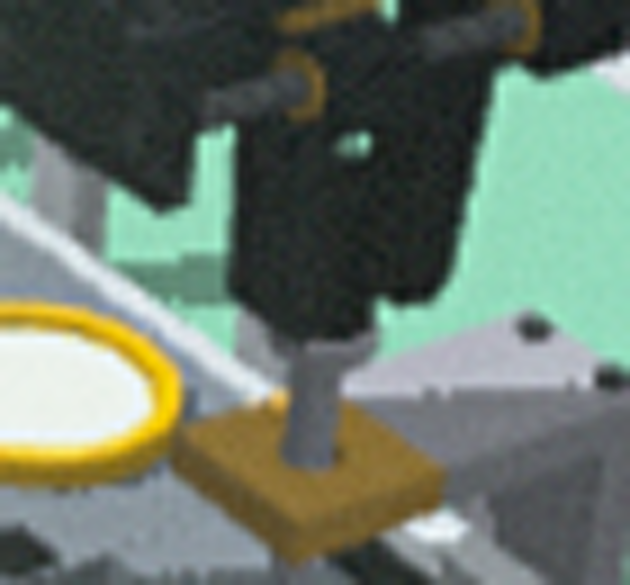

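{"api": "carry_out", "payload": {"commands": [[[0, 0, 0, 0, 0, 0.25, 1.5], [0, 0, 0, 0, 0, 0.5, 1.5], [0, 0, 0, 0, 0, 0.75, 1.5], [0, 0, 0, 0, 0, 1.0, 1.5], [0, 0, 0, 0, 0, 1.25, 1.5], [0, 0, 0, 0, 0, 1.25, 1.5]]]}}

```text
clock: 8.78
tool_pos: [0.6407, -0.2076, 0.1158]
eef_rot: [0.669, 0.743, -0.0, -0.0]
contact_force: [-0.4, -1.4, -2.9]
opening: 0.238
```

{"api": "carry_out", "payload": {"commands": [[[0, 0, 0, 0, 0, 0.3, 1.5], [0, 0, 0, 0, 0, 0.6, 1.5], [0, 0, 0, 0, 0, 0.9, 1.5], [0, 0, 0, 0, 0, 1.2, 1.5], [0, 0, 0, 0, 0, 1.45, 1.5], [0, 0, 0, 0, 0, 1.6, 1.5], [0, 0, 0, 0, 0, 1.6, 1.5]]]}}

```text
clock: 9.37
tool_pos: [0.6407, -0.2078, 0.1004]
eef_rot: [0.669, 0.743, -0.0, -0.0]
contact_force: [-2.1, -1.3, 0.6]
opening: 0.237
```

```bash
python3 look.py 13c
```

```text
clock 9.37 pos [ 0.6407 -0.2078  0.1004] F [-2.1 -1.3  0.6] open 20.9mm
turn [-0.     0.    -0.001] shift cm [ 0.2  -0.15  0.04] dist 0.25
side [ 0.641 -0.208  0.012] [285. 675.]
side [ 0.641 -0.208  0.08 ] [317. 438.]
side [ 0.639 -0.206  0.08 ] [306. 437.]
top [ 0.641 -0.208  0.012] [207. 405.]
top [ 0.641 -0.208  0.08 ] [301. 310.]
top [ 0.639 -0.206  0.08 ] [290. 320.]
```

View pics/side13c.png

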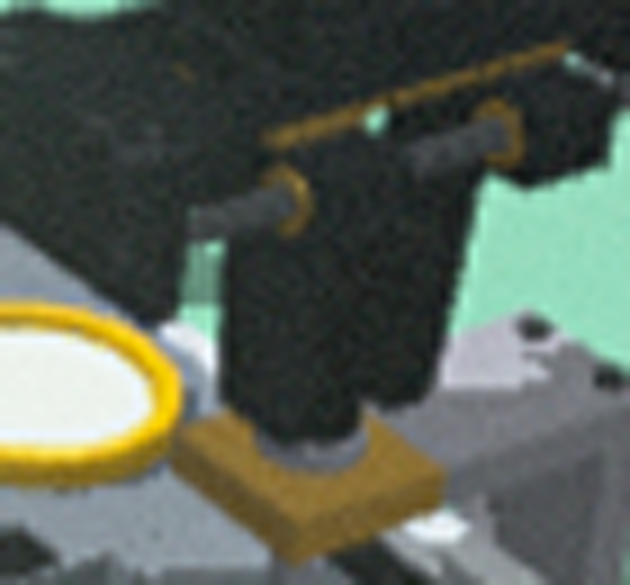

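Fully down: the shoulder (315,455) rests on the brass. I press 1.5 mm more to seat it, then open a little and let it settle.

{"api": "carry_out", "payload": {"commands": [[[0, 0, 0, 0, 0, 0.1, 1.5], [0, 0, 0, 0, 0, 0.15, 1.5], [0, 0, 0, 0, 0, 0.15, 1.5]]]}}

```text
clock: 9.72
tool_pos: [0.6407, -0.2079, 0.1002]
eef_rot: [0.669, 0.743, -0.0, 0.0]
contact_force: [-3.8, -0.3, 9.8]
opening: 0.237
```

{"api": "carry_out", "payload": {"commands": [[[0, 0, 0, 0, 0, 0, 2.5], [0, 0, 0, 0, 0, 0, 3.5], [0, 0, 0, 0, 0, 0, 4.5], [0, 0, 0, 0, 0, 0, 4.5]]]}}

```text
clock: 10.05
tool_pos: [0.6412, -0.2069, 0.0987]
eef_rot: [0.669, 0.743, 0.001, -0.0]
contact_force: [-0.5, -0.1, 0.5]
opening: 0.487
```

{"api": "carry_out", "payload": {"commands": [[[0, 0, 0, 0, 0, -1.5, 4.5], [0, 0, 0, 0, 0, -4, 5], [0, 0, 0, 0, 0, -7, 6], [0, 0, 0, 0, 0, -8.5, 6], [0, 0, 0, 2, 0, -9, 6], [0, 0, 0, 6, 0, -9, 6], [0, 0, 0, 10, 0, -9, 6]]]}}

```text
clock: 10.63
tool_pos: [0.6308, -0.109, 0.1896]
eef_rot: [0.671, 0.742, 0.0, 0.001]
contact_force: [1.0, 1.3, -0.5]
opening: 0.683
```

```bash
python3 look.py 14c; python3 -c "
from h import *
plan(.4352,.3396,.15)"
```

```text
clock 10.63 pos [ 0.6308 -0.109   0.1896] F [ 1.   1.3 -0.5] open 60.2mm
turn [ 0.002  0.001 -0.005] shift cm [-9.73 -0.17  8.97] dist 13.23
side [ 0.631 -0.109  0.102] [ 62. 173.]
side [ 0.631 -0.109  0.17 ] [ 85. -73.]
side [ 0.639 -0.206  0.08 ] [306. 437.]
top [ 0.631 -0.109  0.102] [-277.  323.]
top [ 0.631 -0.109  0.17 ] [-209.  214.]
top [ 0.639 -0.206  0.08 ] [290. 320.]
clock 10.73 pos [ 0.6307 -0.097   0.1889] F [ 0.7  1.1 -0.2] open 60.1mm
turn [ 0.001 -0.009  0.011] shift cm [ 45.59 -14.37   4.27] dist 48.0
```

View pics/side14c.png

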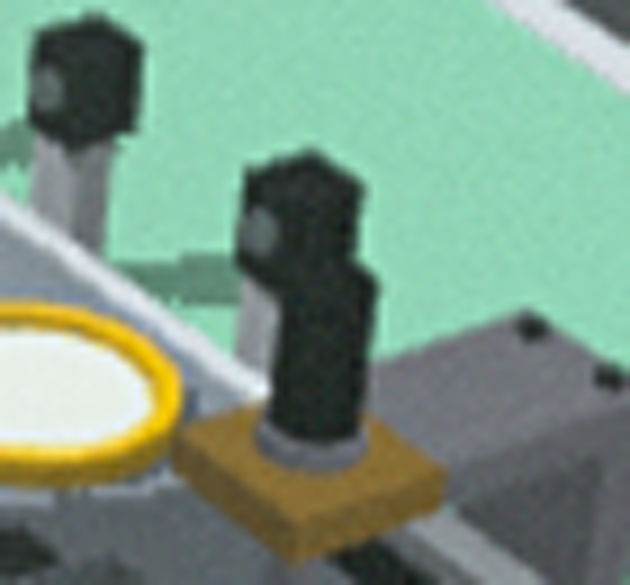

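View pics/top14c.png

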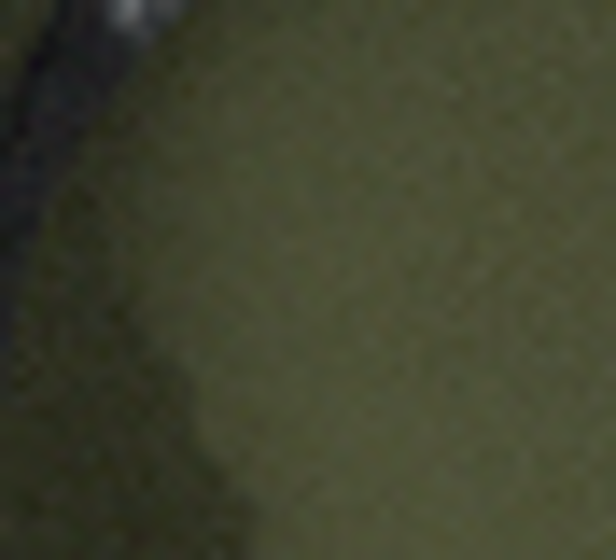

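```bash
python3 -c "
from h import *
plan(.4288,-.0745,.10)"
```

```text
clock 10.73 pos [ 0.6307 -0.097   0.1889] F [ 0.7  1.1 -0.2] open 60.1mm
turn [ 0.001 -0.009  0.011] shift cm [  4.5  -19.8    8.92] dist 22.18
```

{"api": "carry_out", "payload": {"commands": [[[0, 0, 0, 1, -4, 1, 6], [0, 0, 0.005, 1.8, -8, 2, 6], [0, 0, 0.01, 2.6, -12, 4, 6], [0, 0, 0.01, 3.4, -16, 6, 6], [0, 0, 0.01, 4.2, -19, 8, 6], [0, 0, 0.01, 4.3, -19.8, 8.9, 6], [0, 0, 0.01, 4.3, -19.8, 8.9, 6], [0, 0, 0.01, 4.3, -19.8, 8.9, 6], [0, 0, 0.01, 4.3, -19.8, 8.9, 6]]]}}

```text
clock: 11.48
tool_pos: [0.4318, -0.0861, 0.1003]
eef_rot: [0.673, 0.74, 0.001, 0.001]
contact_force: [0.3, 0.7, -0.2]
opening: 0.684
```

```bash
python3 -c "
from h import *
plan(.4288,-.0745,.018)
d=r.snapshot('side');c=d['pixels'][130:250,170:330]; cv2.imwrite('pics/y1.png',cv2.resize(c[:,:,::-1],(800,600),interpolation=cv2.INTER_CUBIC))
plan(.4288,-.0745,.018)"
```

```text
clock 11.48 pos [ 0.4318 -0.0861  0.1003] F [ 0.3  0.7 -0.2] open 60.3mm
turn [ 0.004  0.    -0.01 ] shift cm [ 1.18 -0.22  8.23] dist 8.32
clock 11.53 pos [ 0.4319 -0.0861  0.1005] F [0.4 0.4 1.1] open 60.0mm
turn [ 0.004  0.001 -0.011] shift cm [ 1.19 -0.24  8.25] dist 8.33
```

View pics/y1.png

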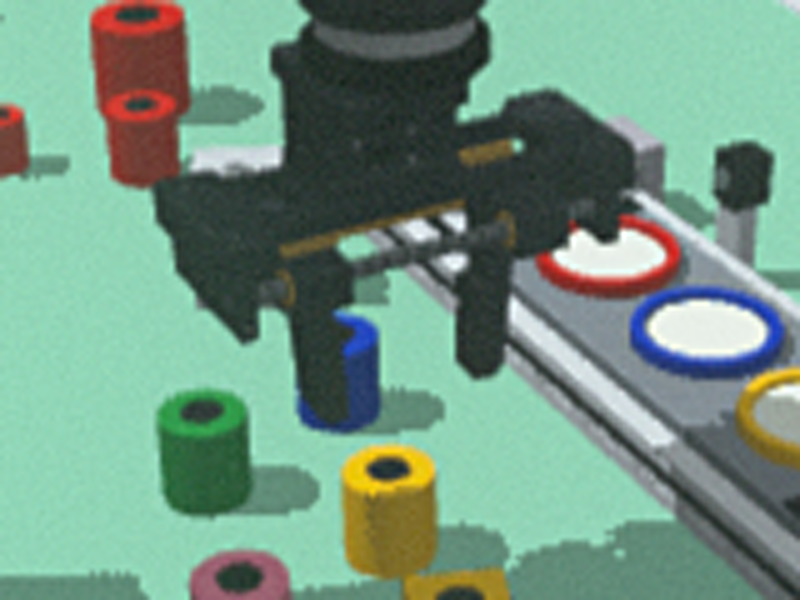

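{"api": "carry_out", "payload": {"commands": [[[0, 0, -0.01, 1.2, -0.25, 0, 6], [0, 0, -0.01, 1.2, -0.25, 2, 6], [0, 0, -0.01, 1.2, -0.25, 4, 6], [0, 0, -0.01, 1.2, -0.25, 6, 6], [0, 0, -0.01, 1.2, -0.25, 7.5, 6], [0, 0, -0.01, 1.2, -0.25, 8.2, 6], [0, 0, -0.01, 1.2, -0.25, 8.2, 6], [0, 0, -0.01, 1.2, -0.25, 8.2, 6]]]}}

```text
clock: 12.2
tool_pos: [0.4077, -0.0735, 0.0361]
eef_rot: [0.667, 0.744, -0.023, -0.029]
contact_force: [0.7, 0.6, 0.6]
opening: 0.678
```

```bash
python3 -c "
from h import *
plan(.4288,-.0745,.018)
d=r.snapshot('side');c=d['pixels'][130:250,170:330]; cv2.imwrite('pics/y2.png',cv2.resize(c[:,:,::-1],(800,600),interpolation=cv2.INTER_CUBIC))"
```

```text
clock 12.20 pos [ 0.4077 -0.0735  0.0361] F [0.7 0.6 0.6] open 59.7mm
turn [-0.074 -0.013  0.005] shift cm [-0.35  2.21  1.65] dist 2.78
```

View pics/y2.png

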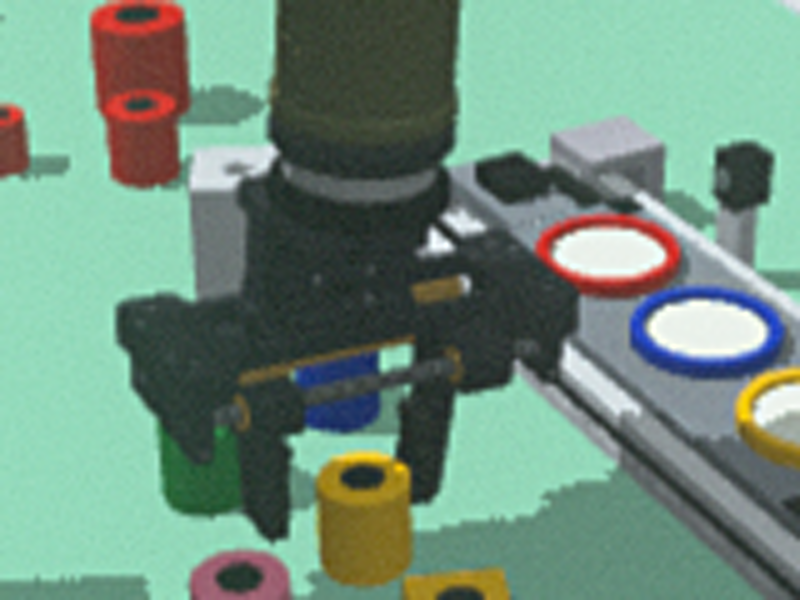

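```bash
python3 -c "
from h import *
s=r.get_state(); print(s['q'].round(3),s['contact_force'],s['moment'])"
```

```text
[ 0.157  0.897 -0.144  2.255  1.015  0.133 -0.843] [ 0.02815167 -0.18097889 -0.89487184] [-0.07923061 -0.17624743 -0.0644714 ]
```

{"api": "carry_out", "payload": {"commands": [[[0, 0, 0, 0, 0, -2, 6], [0, 0, 0, 0, 0, -4, 6], [-0.07, 0, 0, 0, 1, -6, 6], [-0.07, 0, 0, 0, 2, -8, 6], [-0.07, 0, 0, 0, 4, -10, 6], [-0.07, 0, 0, 4, 8, -11, 6], [-0.07, 0, 0, 8, 10, -11, 6], [-0.07, 0, 0, 12, 12, -11, 6], [-0.07, 0, 0, 12, 12, -11, 6], [-0.07, 0, 0, 12, 12, -11, 6]]]}}

```text
clock: 13.08
tool_pos: [0.5225, 0.0664, 0.1397]
eef_rot: [0.665, 0.747, 0.006, -0.009]
contact_force: [-0.3, 1.2, -0.4]
opening: 0.68
```

```bash
cat > meas.py <<'E'
from h import *
import sys
t=r.snapshot('top'); s=r.snapshot('side')
guess=dict(red=(.435,.34),blue=(.4485,.0447),yellow=(.42,-.075),bblue=(.4294,-.3146),byel=(.4208,-.1741))
for a in sys.argv[2:]:
    k,x,y=a.split(','); guess[k]=(float(x),float(y))
for k,g in guess.items():
    out=[]
    for d in(t,s):
        m=(d['pixels'].max(2)<60).astype(np.uint8); q=proj(d,[*g,.045]); b=blob(m,*q,win=12); out.append(b)
    print(k,[ (onz(d,*b[0],.045).round(4)[:2],int(b[1])) if b else None for d,b in zip((t,s),out)])
cv2.imwrite(f'pics/top{sys.argv[1]}.png',cv2.resize(t['pixels'][:,:,::-1],(800,600),interpolation=cv2.INTER_CUBIC))
cv2.imwrite(f'pics/side{sys.argv[1]}.png',cv2.resize(s['pixels'][:,:,::-1],(800,600),interpolation=cv2.INTER_CUBIC))
E
python3 meas.py 15; python3 -c "
from h import *
s=plan(.43,-.08,.1); print(s['q'].round(3))"
```

```text
red [(array([0.4348, 0.3394]), 36), None]
blue [(array([0.4423, 0.0427]), 2), (array([0.4484, 0.0413]), 2)]
yellow [(array([ 0.4127, -0.0719]), 11), (array([ 0.414 , -0.0789]), 15)]
bblue [(array([ 0.4316, -0.2951]), 41), (array([ 0.4266, -0.3146]), 3)]
byel [(array([ 0.4219, -0.1706]), 561), (array([ 0.4182, -0.1773]), 30)]
clock 13.18 pos [0.5199 0.0595 0.1386] F [-0.6 -0.9  0.1] open 60.0mm
turn [-0.008 -0.015  0.006] shift cm [-12.93 -10.45   3.75] dist 17.04
[ 0.135  0.776 -0.549  1.95   0.663  0.606 -0.737]
```

View pics/top15.png

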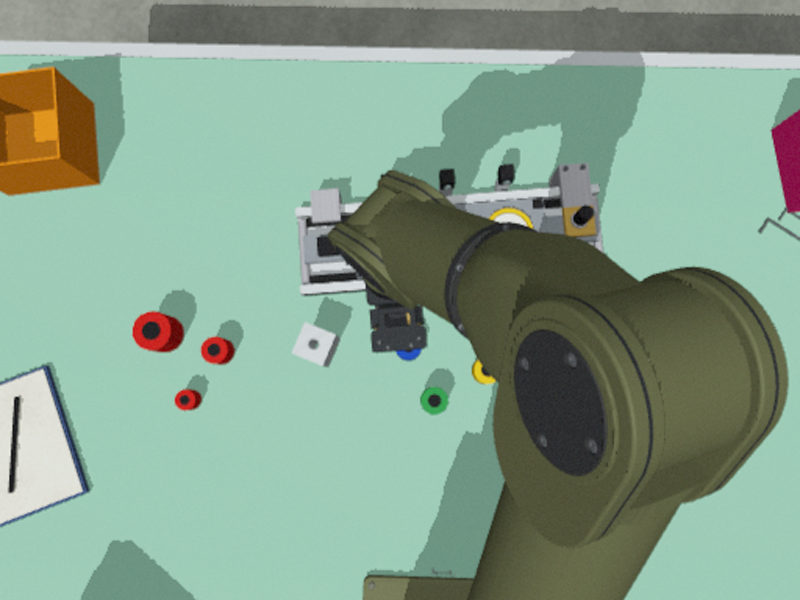

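```bash
cat > fk.py <<'E'
from h import *
import itertools
D=[([-1.17020572,0.69000054,-0.19451769,1.56632176,0.15733393,0.9025019,-0.21509478],[0.22397101,0.58283882,0.24590573],[0.182314435,0.983239851,-9.13494909e-04,-9.05496861e-05]),
([0.157,0.897,-0.144,2.255,1.015,0.133,-0.843],[.4077,-.0735,.0361],[0.667,0.744,-0.023,-0.029])]
def rots(q,sg):
    q=np.array(q)*sg
    Ms=[]; M=R.identity()
    for a,x in zip("zyzyzyz",q):
        M=M*R.from_euler(a,x); Ms.append(M)
    return Ms
def cols(q,sg):
    Ms=rots(q,sg); z=[0,0,1.]
    return np.c_[z,Ms[1].apply(z),Ms[3].apply(z),Ms[5].apply(z)]
E
python3 - <<'E'
from fk import *
s=r.get_state(); D.append((s['q'],s['tool_pos'],s['eef_rot']))
for sg in itertools.product((-1,1),(1,),(-1,1),(1,),(-1,1),(1,),(-1,1)):
    A=np.vstack([cols(q,sg) for q,p,o in D]); b=np.concatenate([p for q,p,o in D])
    x,res,_,_=np.linalg.lstsq(A,b,rcond=None)
    zr=[np.linalg.norm(R.from_quat(o).apply([0,0,1])-rots(q,sg)[-1].apply([0,0,1])) for q,p,o in D]
    off=[(rots(q,sg)[-1].inv()*R.from_quat(o)).as_rotvec().round(3) for q,p,o in D]
    print(sg,x.round(4),np.abs(A@x-b).max().round(4),np.round(zr,3),off[0],off[1])
E
```

```text
(-1, 1, -1, 1, -1, 1, -1) [1.3582 0.6733 0.2398 1.4982] 0.0293 [0.    0.001 0.   ] [-0.    -0.     1.571] [-1.000e-03 -1.000e-03  1.572e+00]
(-1, 1, -1, 1, -1, 1, 1) [1.3582 0.6733 0.2398 1.4982] 0.0293 [0.    0.001 0.   ] [-0.    -0.     2.001] [ 0.000e+00  2.000e-03 -3.026e+00]
(-1, 1, -1, 1, 1, 1, -1) [-0.0227  0.525   0.3708 -0.1058] 0.0269 [0.246 0.225 0.701] [ 0.144 -0.225  1.367] [-0.014 -0.227 -0.449]
(-1, 1, -1, 1, 1, 1, 1) [-0.0227  0.525   0.3708 -0.1058] 0.0269 [0.246 0.225 0.701] [ 0.2   -0.2    1.795] [ 0.169 -0.171  1.23 ]
(-1, 1, 1, 1, -1, 1, -1) [-0.2732  0.488   0.3376 -0.3845] 0.063 [0.246 0.211 0.722] [-0.193  0.18   1.262] [-0.2    0.111  1.369]
(-1, 1, 1, 1, -1, 1, 1) [-0.2732  0.488   0.3376 -0.3845] 0.063 [0.246 0.211 0.722] [-0.239  0.142  1.689] [-0.305 -0.107  3.044]
(-1, 1, 1, 1, 1, 1, -1) [ 3.0509  0.9027 -0.0503  3.5896] 0.1582 [0.    0.015 0.025] [ 0.    -0.     1.073] [-0.002 -0.015 -0.647]
(-1, 1, 1, 1, 1, 1, 1) [ 3.0509  0.9027 -0.0503  3.5896] 0.1582 [0.    0.015 0.025] [ 0.    -0.     1.503] [ 0.01  -0.012  1.039]
(1, 1, -1, 1, -1, 1, -1) [-2.3487 
[... 307 characters left out ...]
0.7  ] [ 0.255  0.04  -0.961] [-0.048 -0.197 -0.137]
(1, 1, -1, 1, 1, 1, 1) [-0.4484  0.6422 -0.634   0.4215] 0.5091 [0.247 0.202 0.7  ] [ 0.234  0.091 -0.533] [ 0.127 -0.185  1.542]
(1, 1, 1, 1, -1, 1, -1) [-0.6821  0.6365 -0.7032  0.2186] 0.4239 [0.245 0.234 0.726] [-0.234 -0.108 -1.066] [-0.208  0.164  1.679]
(1, 1, 1, 1, -1, 1, 1) [-0.6821  0.6365 -0.7032  0.2186] 0.4239 [0.245 0.234 0.726] [-0.199 -0.151 -0.638] [ 0.337  0.06  -2.891]
(1, 1, 1, 1, 1, 1, -1) [ 0.384   0.6173 -0.6371  1.1958] 0.449 [0.004 0.009 0.028] [ 0.002 -0.003 -1.268] [-0.001  0.009 -0.334]
(1, 1, 1, 1, 1, 1, 1) [ 0.384   0.6173 -0.6371  1.1958] 0.449 [0.004 0.009 0.028] [ 0.003 -0.003 -0.837] [-0.008  0.006  1.352]
```

```bash
cat >> h.py <<'E'
import json
_p=plan
def plan(*a,**k):
    s=_p(*a,**k); print("q",s['q'].round(3))
    open('log.jsonl','a').write(json.dumps([list(map(float,s[k])) for k in('q','tool_pos','eef_rot')])+"\n"); return s
E
python3 -c "
from h import *
plan(.4163,-.0757,.1)"
```

```text
clock 13.18 pos [0.5199 0.0595 0.1386] F [-0.6 -0.9  0.1] open 60.0mm
turn [-0.008 -0.015  0.006] shift cm [-12.35 -11.77   3.76] dist 17.47
q [ 0.135  0.776 -0.549  1.95   0.663  0.606 -0.737]
```

{"api": "carry_out", "payload": {"commands": [[[0, 0, 0, -2.5, -2.4, 0.7, 6], [0, 0, 0, -5, -4.8, 1.5, 6], [0, 0, 0, -7.5, -7.2, 2.2, 6], [0, 0, 0, -10, -9.5, 3, 6], [0, 0, 0, -12, -11.4, 3.6, 6], [0, 0, 0, -12.3, -11.8, 3.8, 6], [0, 0, 0, -12.3, -11.8, 3.8, 6], [0, 0, 0, -12.3, -11.8, 3.8, 6], [0, 0, 0, -12.3, -11.8, 3.8, 6]]]}}

```text
clock: 13.93
tool_pos: [0.4165, -0.0754, 0.0996]
eef_rot: [0.667, 0.745, 0.003, -0.007]
contact_force: [0.1, 0.3, 0.5]
opening: 0.682
```

```bash
python3 -c "
from h import *
plan(.4163,-.0757,.06)"
```

```text
clock 13.93 pos [ 0.4165 -0.0754  0.0996] F [0.1 0.3 0.5] open 60.1mm
turn [-0.006 -0.015  0.005] shift cm [-0.09  0.01  3.96] dist 3.96
q [ 0.284  0.757 -0.327  2.265  0.942  0.259 -0.775]
```

{"api": "carry_out", "payload": {"commands": [[[0, 0, 0.12, 0, 0, 0, 6], [0, 0, 0.24, 0, 0, 0, 6], [0, 0, 0.36, 0, 0, 0, 6], [0, 0, 0.48, 0, 0, 0, 6], [0, 0, 0.6, 0, 0, 0, 6], [0, 0, 0.72, 0, 0, 0, 6], [0, 0, 0.84, 0, 0, 0, 6], [0, 0, 0.96, 0, 0, 0, 6], [0, 0, 1.08, 0, 0, 0, 6], [0, 0, 1.2, 0, 0, 0, 6]]]}}

```text
clock: 14.77
tool_pos: [0.4164, -0.0748, 0.0995]
eef_rot: [0.972, 0.236, -0.002, -0.008]
contact_force: [0.6, 1.0, 0.0]
opening: 0.684
```

```bash
python3 -c "
from h import *
plan(.4163,-.0757,.1,-84)"
```

```text
clock 14.77 pos [ 0.4164 -0.0748  0.0995] F [0.6 1.  0. ] open 60.2mm
turn [-0.016  0.003  0.372] shift cm [-0.05  0.08 -0.05] dist 0.11
q [ 0.148  0.746 -0.111  2.272  0.428  0.148 -1.452]
```

```bash
cat >> h.py <<'E'
def plan(x,y,z,jaw=6.0,tilt=0.):
    s=r.get_state(); p=s["tool_pos"]; Rc=R.from_quat(s["eef_rot"])
    j=np.radians(jaw); ty=np.array([np.cos(j),np.sin(j),0]); tz=np.array([0,0,-1.])
    M=R.from_matrix(np.c_[np.cross(ty,tz),ty,tz])*R.from_rotvec([0,tilt,0])
    rv=(Rc.inv()*M).as_rotvec(); sh=Rc.inv().apply(np.array([x,y,z])-p)*100
    print("clock %.2f pos %s F %s open %.1fmm"%(s["clock"],p.round(4),s["contact_force"].round(1),s["opening"]*88.1))
    print("turn",rv.round(3),"shift cm",sh.round(2),"dist",np.linalg.norm(sh).round(2)); print("q",s['q'].round(3),"tool z",Rc.apply([0,0,1]).round(3))
    open('log.jsonl','a').write(json.dumps([list(map(float,s[k])) for k in('q','tool_pos','eef_rot')])+"\n"); return s
E
python3 -c "
from h import *
plan(.4163,-.0757,.08,-97,-.22)"
```

```text
clock 14.77 pos [ 0.4164 -0.0748  0.0995] F [0.6 1.  0. ] open 60.2mm
turn [ 0.05  -0.208  0.598] shift cm [-0.05  0.11  1.95] dist 1.95
q [ 0.148  0.746 -0.111  2.272  0.428  0.148 -1.452] tool z [-0.008  0.014 -1.   ]
```

{"api": "carry_out", "payload": {"commands": [[[0.01, -0.04, 0.11, 0, 0.1, 0.2, 6], [0.02, -0.08, 0.22, 0, 0.1, 0.5, 6], [0.03, -0.12, 0.33, 0, 0.1, 0.8, 6], [0.04, -0.16, 0.44, 0, 0.1, 1.2, 6], [0.05, -0.21, 0.55, 0, 0.1, 1.6, 6], [0.05, -0.21, 0.6, 0, 0.1, 1.95, 6], [0.05, -0.21, 0.6, 0, 0.1, 1.95, 6], [0.05, -0.21, 0.6, 0, 0.1, 1.95, 6], [0.05, -0.21, 0.6, 0, 0.1, 1.95, 6]]]}}

```text
clock: 15.52
tool_pos: [0.4153, -0.076, 0.08]
eef_rot: [0.992, -0.059, -0.111, -0.006]
contact_force: [0.4, 0.6, -0.1]
opening: 0.683
```

```bash
python3 -c "
from h import *
plan(.4163,-.0757,.025,-97,-.22)
d=r.snapshot('side');c=d['pixels'][130:250,170:330]; cv2.imwrite('pics/y3.png',cv2.resize(c[:,:,::-1],(800,600),interpolation=cv2.INTER_CUBIC))"
```

```text
clock 15.52 pos [ 0.4153 -0.076   0.08  ] F [ 0.4  0.6 -0.1] open 60.1mm
turn [0.002 0.003 0.004] shift cm [ 1.31 -0.05  5.34] dist 5.5
q [ 0.129  0.829 -0.085  2.091  0.12   0.45  -1.738] tool z [-0.22   0.025 -0.975]
```

View pics/y3.png

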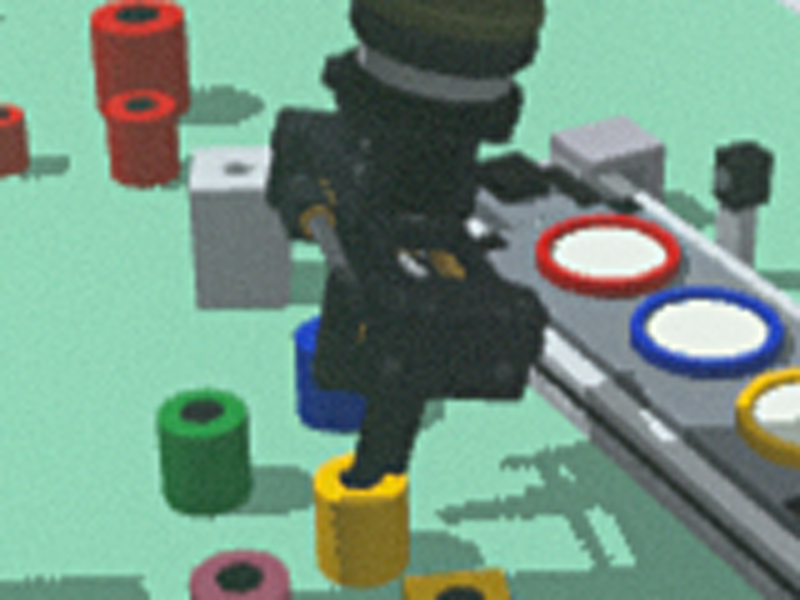

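{"api": "carry_out", "payload": {"commands": [[[0, 0, 0, 0.25, 0, 1, 6], [0, 0, 0, 0.5, 0, 2.2, 6], [0, 0, 0, 0.75, 0, 3.4, 6], [0, 0, 0, 1, 0, 4.5, 6], [0, 0, 0, 1.2, 0, 5.4, 6], [0, 0, 0, 1.2, 0, 5.5, 6], [0, 0, 0, 1.2, 0, 5.5, 6]]]}}

```text
clock: 16.15
tool_pos: [0.4142, -0.0767, 0.0229]
eef_rot: [0.992, -0.06, -0.112, -0.006]
contact_force: [-0.1, 0.0, 0.6]
opening: 0.681
```

```bash
python3 -c "
from h import *
plan(.4163,-.0757,.025,-97,-.22)
d=r.snapshot('side');c=d['pixels'][130:250,170:330]; cv2.imwrite('pics/y4.png',cv2.resize(c[:,:,::-1],(800,600),interpolation=cv2.INTER_CUBIC))"
```

```text
clock 16.15 pos [ 0.4142 -0.0767  0.0229] F [-0.1  0.   0.6] open 60.0mm
turn [0.003 0.005 0.002] shift cm [ 0.15 -0.12 -0.25] dist 0.32
q [ 0.117  0.945 -0.063  2.098  0.135  0.328 -1.749] tool z [-0.222  0.025 -0.975]
```

View pics/y4.png

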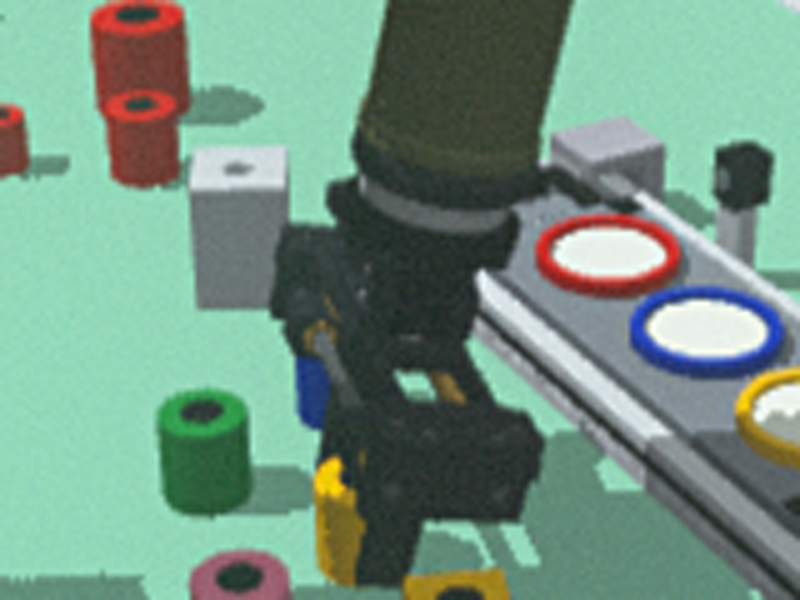

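```bash
python3 -c "
from h import *
s=r.get_state(); d=r.snapshot('side'); Rc=R.from_quat(s['eef_rot'])
f=lambda p: ((proj(d,p)-[170,130])*5+2).round()
for a in (-.048,-.03,.03,.048):
  for zz in(.008,-.03): 
    for xx in(-.009,.009): print(a,zz,xx,f(s['tool_pos']+Rc.apply([xx,a,zz])))
for c in((.4163,-.0757),): print('piece',[f([c[0],c[1],z]) for z in(0,.045)], f([c[0]-.021,c[1],.045]),f([c[0]+.021,c[1],.045]))
"
```

```text
-0.048 0.008 -0.009 [315. 471.]
-0.048 0.008 0.009 [352. 472.]
-0.048 -0.03 -0.009 [330. 400.]
-0.048 -0.03 0.009 [368. 402.]
-0.03 0.008 -0.009 [324. 492.]
-0.03 0.008 0.009 [362. 493.]
-0.03 -0.03 -0.009 [340. 421.]
-0.03 -0.03 0.009 [378. 422.]
0.03 0.008 -0.009 [356. 569.]
0.03 0.008 0.009 [395. 569.]
0.03 -0.03 -0.009 [373. 495.]
0.03 -0.03 0.009 [413. 496.]
0.048 0.008 -0.009 [366. 593.]
0.048 0.008 0.009 [406. 594.]
0.048 -0.03 -0.009 [383. 518.]
0.048 -0.03 0.009 [424. 519.]
piece [array([366., 555.]), array([364., 472.])] [319. 483.] [409. 461.]
```

{"api": "carry_out", "payload": {"commands": [[[0, 0, 0, 0.1, -0.05, 0, 5.2], [0, 0, 0, 0.1, -0.05, 0, 4.6], [0, 0, 0, 0.1, -0.05, 0, 4.0], [0, 0, 0, 0.1, -0.05, 0, 3.6], [0, 0, 0, 0.1, -0.05, 0, 3.6], [0, 0, 0, 0.1, -0.05, 0, 3.6]]], "force": 15}}

```text
clock: 16.75
tool_pos: [0.4161, -0.0764, 0.0235]
eef_rot: [0.992, -0.06, -0.111, -0.006]
contact_force: [0.5, -0.2, 4.7]
opening: 0.477
```

```bash
python3 -c "
from h import *
plan(.4163,-.0757,.14,-97,0)"
```

```text
clock 16.75 pos [ 0.4161 -0.0764  0.0235] F [ 0.5 -0.2  4.7] open 42.0mm
turn [0.002 0.223 0.002] shift cm [ -2.56  -0.05 -11.36] dist 11.65
q [ 0.117  0.943 -0.064  2.095  0.134  0.33  -1.75 ] tool z [-0.22   0.024 -0.975]
```

{"api": "carry_out", "payload": {"commands": [[[0, 0, 0, 0, 0, 0, 3.6], [0, 0, 0, -0.22, 0, -1, 3.6], [0, 0, 0, -0.6, 0, -2.8, 3.6], [0, 0, 0, -1, 0, -4.8, 3.6], [0, 0, 0, -1.5, 0, -6.8, 3.6], [0, 0, 0, -2, 0, -8.8, 3.6], [0, 0, 0, -2.2, 0, -10, 3.6], [0, 0, 0, -2.2, 0, -10, 3.6]]], "force": 25}}

```text
clock: 17.42
tool_pos: [0.4174, -0.0765, 0.1278]
eef_rot: [0.992, -0.06, -0.11, -0.005]
contact_force: [1.5, 0.4, -0.9]
opening: 0.473
```

```bash
python3 -c "
from h import *
plan(.6281,-.106,.14,6,0)
d=r.snapshot('side');c=d['pixels'][110:260,170:370]; cv2.imwrite('pics/y5.png',cv2.resize(c[:,:,::-1],(800,600),interpolation=cv2.INTER_CUBIC))"
```

```text
clock 17.42 pos [ 0.4174 -0.0765  0.1278] F [ 1.5  0.4 -0.9] open 41.7mm
turn [-0.196  0.159 -1.788] shift cm [20.5   0.39 -5.82] dist 21.31
q [ 0.14   0.736 -0.1    2.068  0.105  0.562 -1.729] tool z [-0.217  0.024 -0.976]
```

View pics/y5.png

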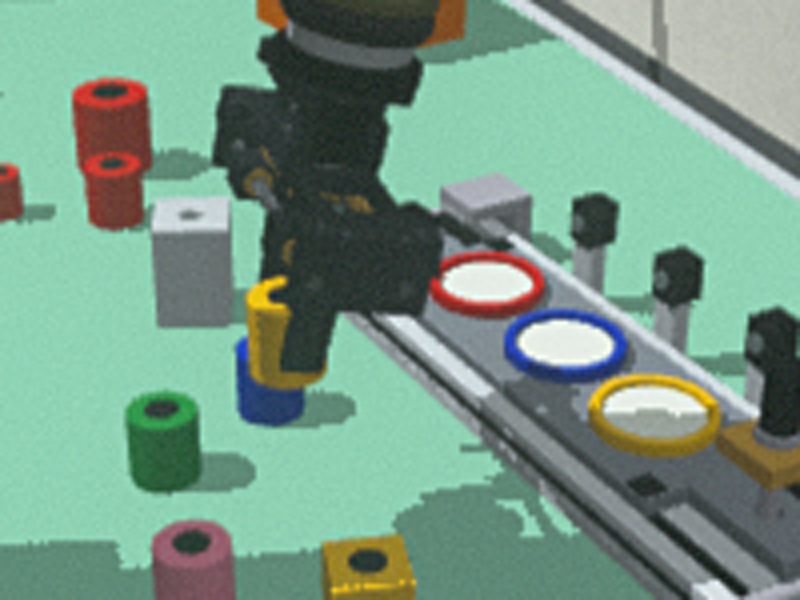

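```bash
python3 -c "
from h import *
plan(.6281,-.106,.15,6,-.22)"
```

```text
clock 17.47 pos [ 0.4169 -0.0764  0.1267] F [-0.3 -0.1 -1.9] open 41.4mm
turn [-0.391  0.003 -1.753] shift cm [20.29  0.4  -6.95] dist 21.45
q [ 0.14   0.739 -0.1    2.069  0.105  0.56  -1.729] tool z [-0.218  0.024 -0.976]
```

{"api": "carry_out", "payload": {"commands": [[[-0.026, 0, -0.117, 1, 0, -1, 3.6], [-0.052, 0, -0.234, 3, 0, -2, 3.6], [-0.078, 0, -0.351, 5, 0.1, -3, 3.6], [-0.104, 0, -0.468, 7, 0.1, -4, 3.6], [-0.13, 0, -0.585, 9, 0.2, -5, 3.6], [-0.157, 0, -0.702, 11, 0.2, -6, 3.6], [-0.183, 0, -0.819, 13, 0.3, -6.5, 3.6], [-0.209, 0, -0.936, 15, 0.3, -6.9, 3.6], [-0.235, 0, -1.053, 17, 0.4, -6.9, 3.6], [-0.261, 0, -1.17, 18, 0.4, -6.9, 3.6]]]}}

```text
clock: 18.3
tool_pos: [0.6069, -0.1032, 0.1511]
eef_rot: [0.851, 0.513, -0.096, 0.056]
contact_force: [0.1, -0.5, -1.4]
opening: 0.471
```

```bash
python3 -c "
from h import *
plan(.6281,-.106,.13,6,-.22)"
```

```text
clock 18.30 pos [ 0.6069 -0.1032  0.1511] F [ 0.1 -0.5 -1.4] open 41.5mm
turn [-0.133  0.002 -0.576] shift cm [1.19 2.02 1.88] dist 3.0
q [ 0.159  0.849 -0.311  1.595  0.536  0.924 -0.92 ] tool z [-0.107 -0.194 -0.975]
```

{"api": "carry_out", "payload": {"commands": [[[-0.026, 0, -0.115, 0.3, 0.5, 0, 3.6], [-0.052, 0, -0.23, 0.6, 1, 0, 3.6], [-0.078, 0, -0.345, 0.9, 1.5, 0.5, 3.6], [-0.104, 0, -0.46, 1.2, 2, 1, 3.6], [-0.133, 0, -0.57, 1.2, 2, 1.5, 3.6], [-0.133, 0, -0.57, 1.2, 2, 1.8, 3.6], [-0.133, 0, -0.57, 1.2, 2, 1.8, 3.6], [-0.133, 0, -0.57, 1.2, 2, 1.8, 3.6]]]}}

```text
clock: 18.97
tool_pos: [0.6262, -0.1058, 0.1319]
eef_rot: [0.67, 0.734, -0.075, 0.082]
contact_force: [0.2, -0.2, -0.6]
opening: 0.47
```

```bash
cat > look2.py <<'E'
from h import *
import sys
x,y,z=map(float,sys.argv[2:5]); s=plan(x,y,z,*map(float,sys.argv[5:7]))
for n,w in(('side',(-75,-70)),('top',(-75,-56))):
    d=r.snapshot(n); o=np.clip((proj(d,[x,y,.045])+w).astype(int),0,[362,272])
    c=d['pixels'][o[1]:o[1]+112,o[0]:o[0]+150]; cv2.imwrite(f'pics/{n}{sys.argv[1]}.png',cv2.resize(c[:,:,::-1],None,fx=5,fy=5,interpolation=cv2.INTER_CUBIC))
    f=lambda p:((proj(d,p)-o)*5+2).round()
    p=s['tool_pos']; print(n,'origin',o,'nest rim centre',f([x,y,.044]),'floor',f([x,y,.039]),'piece bottom',f([p[0],p[1],p[2]-.0235]),'top',f([p[0],p[1],p[2]+.0215]))
E
python3 look2.py 20 .6281 -.106 .0645 6 -.22
```

```text
clock 18.97 pos [ 0.6262 -0.1058  0.1319] F [ 0.2 -0.2 -0.6] open 41.4mm
turn [-0.004  0.002 -0.014] shift cm [1.44 0.2  6.58] dist 6.74
q [ 0.202  0.864 -0.398  1.671  0.765  0.803 -0.56 ] tool z [ 0.019 -0.219 -0.975]
side origin [258 140] nest rim centre [378. 355.] floor [377. 364.] piece bottom [385. 233.] top [393. 144.]
top origin [250  91] nest rim centre [379. 287.] floor [377. 289.] piece bottom [398. 259.] top [414. 233.]
```

View pics/side20.png

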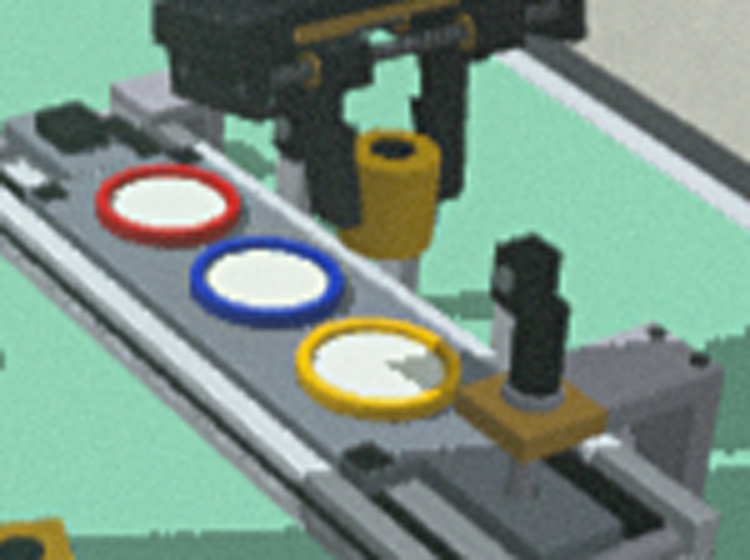

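View pics/top20.png

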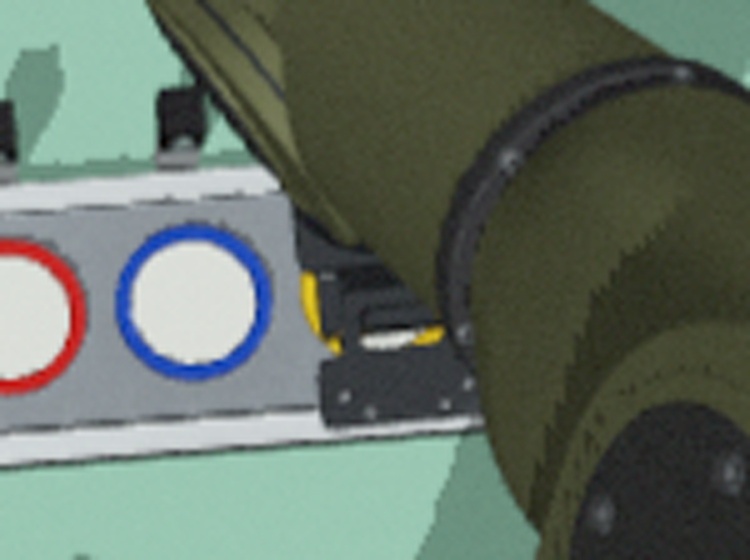

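{"api": "carry_out", "payload": {"commands": [[[0, 0, -0.01, 0.3, 0.2, 1.5, 3.6], [0, 0, -0.01, 0.7, 0.2, 3, 3.6], [0, 0, -0.01, 1, 0.2, 4.5, 3.6], [0, 0, -0.01, 1.2, 0.2, 5.4, 3.6], [0, 0, -0.01, 1.35, 0.2, 6.1, 3.6], [0, 0, -0.01, 1.4, 0.2, 6.4, 3.6], [0, 0, -0.01, 1.4, 0.2, 6.4, 3.6]]]}}

```text
clock: 19.65
tool_pos: [0.6285, -0.1059, 0.0664]
eef_rot: [0.666, 0.738, -0.075, 0.082]
contact_force: [-0.4, 0.3, -0.6]
opening: 0.469
```

```bash
python3 look2.py 21 .6281 -.106 .0625 6 -.22
```

```text
clock 19.65 pos [ 0.6285 -0.1059  0.0664] F [-0.4  0.3 -0.6] open 41.4mm
turn [-0.003  0.002 -0.001] shift cm [ 0.08 -0.04  0.39] dist 0.4
q [ 0.172  0.958 -0.344  1.687  0.844  0.699 -0.633] tool z [ 0.02  -0.22  -0.975]
side origin [258 140] nest rim centre [378. 355.] floor [377. 364.] piece bottom [378. 356.] top [386. 272.]
top origin [250  91] nest rim centre [379. 287.] floor [377. 289.] piece bottom [378. 287.] top [392. 264.]
```

View pics/side21.png

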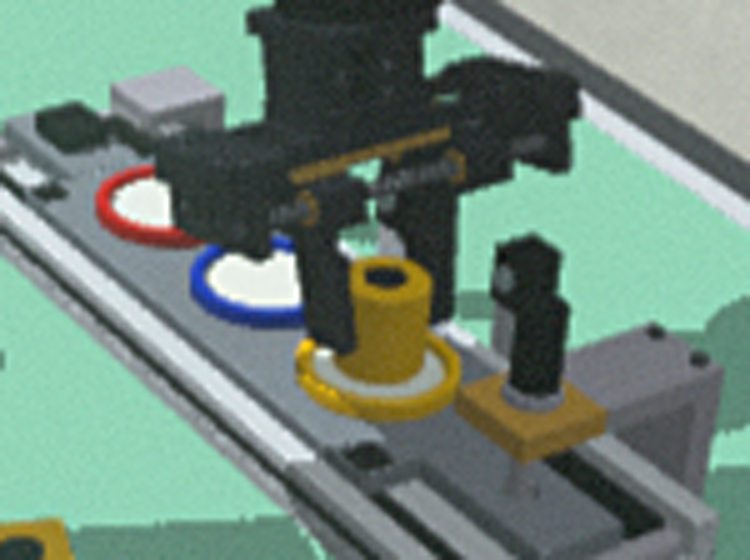

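{"api": "carry_out", "payload": {"commands": [[[0, 0, 0, 0.03, 0, 0.12, 3.6], [0, 0, 0, 0.05, 0, 0.24, 3.6], [0, 0, 0, 0.07, 0, 0.34, 3.6], [0, 0, 0, 0.09, 0, 0.42, 3.6], [0, 0, 0, 0.1, 0, 0.46, 3.6], [0, 0, 0, 0.1, 0, 0.46, 3.6]]]}}

```text
clock: 20.25
tool_pos: [0.6287, -0.1061, 0.0627]
eef_rot: [0.666, 0.738, -0.075, 0.082]
contact_force: [-1.3, 0.5, 0.5]
opening: 0.47
```

{"api": "carry_out", "payload": {"commands": [[[0, 0, 0, 0.01, 0, 0.05, 3.6], [0, 0, 0, 0.02, 0, 0.1, 3.6], [0, 0, 0, 0.02, 0, 0.1, 3.6]]]}}

```text
clock: 20.5
tool_pos: [0.6288, -0.1061, 0.0626]
eef_rot: [0.666, 0.738, -0.075, 0.082]
contact_force: [-2.7, 1.3, 8.0]
opening: 0.469
```

{"api": "carry_out", "payload": {"commands": [[[0, 0, 0, -0.01, 0, -0.05, 3.8], [0, 0, 0, -0.01, 0, -0.08, 4.4], [0, 0, 0, -0.01, 0, -0.08, 5.2], [0, 0, 0, -0.01, 0, -0.08, 6], [0, 0, 0, -0.01, 0, -0.08, 6], [0, 0, 0, -0.4, 0, -2, 6], [0, 0, 0, -1.2, 0, -5, 6], [0, 0, 0, -1.9, 0, -8.5, 6], [0, 0, 0, -2.2, 0, -10, 6], [0, 0, 0, -2.2, 0, -10, 6]]]}}

```text
clock: 21.33
tool_pos: [0.6314, -0.1051, 0.168]
eef_rot: [0.666, 0.738, -0.072, 0.085]
contact_force: [0.6, -0.5, -0.2]
opening: 0.679
```

```bash
python3 look2.py 22 .6281 -.106 .0625 6 -.22; python3 -c "
from h import *
plan(.4485,.0447,.12,6,0)
d=r.snapshot('side'); m=(d['pixels'].max(2)<60).astype(np.uint8); b=blob(m,*proj(d,[.6281,-.106,.084]),win=10); print(b, onz(d,*b[0],.084))"
```

```text
clock 21.33 pos [ 0.6314 -0.1051  0.168 ] F [ 0.6 -0.5 -0.2] open 59.8mm
turn [ 0.006  0.003 -0.004] shift cm [ 2.27 -0.41 10.3 ] dist 10.55
q [ 0.217  0.819 -0.429  1.642  0.73   0.863 -0.506] tool z [ 0.029 -0.219 -0.975]
side origin [258 140] nest rim centre [378. 355.] floor [377. 364.] piece bottom [401. 159.] top [410.  66.]
top origin [250  91] nest rim centre [379. 287.] floor [377. 289.] piece bottom [409. 227.] top [426. 199.]
clock 21.43 pos [ 0.6288 -0.1056  0.164 ] F [ 0.2  0.2 -0.3] open 59.8mm
turn [-0.001  0.223 -0.002] shift cm [ 17.35 -16.4    0.6 ] dist 23.88
q [ 0.217  0.824 -0.427  1.646  0.731  0.862 -0.507] tool z [ 0.022 -0.22  -0.975]
(array([334.78571429, 196.64285714]), np.int32(14), array([332, 196,   7,   3], dtype=int32)) [ 0.6262326  -0.11024121  0.084     ]
```

View pics/side22.png

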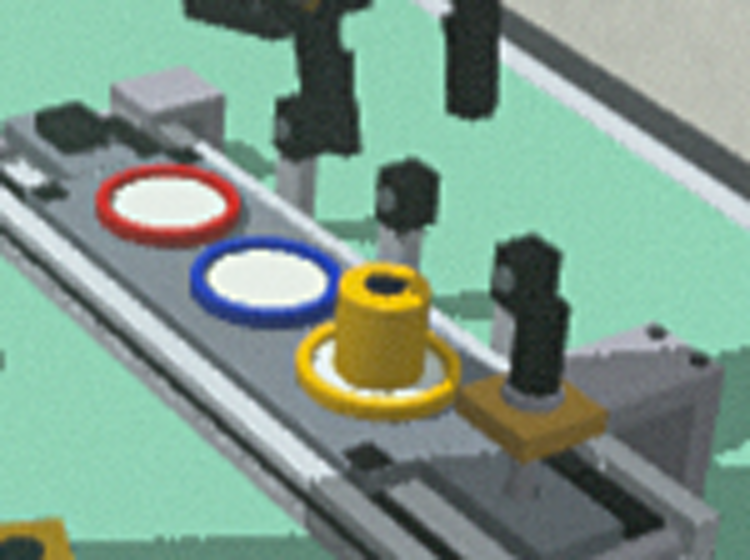

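```bash
python3 -c "
from h import *
plan(.4485,.0447,.10,-84,-.22)"
```

```text
clock 21.48 pos [ 0.6281 -0.1057  0.163 ] F [-0.3  0.8 -0.9] open 59.9mm
turn [0.342 0.004 1.531] shift cm [ 17.79 -16.31   2.48] dist 24.26
q [ 0.216  0.825 -0.426  1.646  0.731  0.862 -0.507] tool z [ 0.02  -0.22  -0.975]
```

{"api": "carry_out", "payload": {"commands": [[[0.026, 0, 0.117, 1, -2, -0.5, 6], [0.052, 0, 0.234, 3, -4.5, -0.5, 6], [0.078, 0, 0.351, 5, -7, -0.5, 6], [0.104, 0, 0.468, 7.5, -9, 0, 6], [0.13, 0, 0.585, 10, -11, 0.3, 6], [0.157, 0, 0.702, 12.5, -13, 0.6, 6], [0.183, 0, 0.819, 15, -15, 1, 6], [0.209, 0, 0.936, 17, -16.3, 1.5, 6], [0.235, 0, 1.053, 17.8, -16.3, 2, 6], [0.261, 0, 1.17, 17.8, -16.3, 2.2, 6]]]}}

```text
clock: 22.32
tool_pos: [0.4469, 0.0483, 0.1013]
eef_rot: [0.966, 0.233, -0.11, 0.026]
contact_force: [0.8, -1.1, 0.1]
opening: 0.682
```

```bash
python3 -c "
from h import *
plan(.4485,.0447,.09,-84,-.22)"
```

```text
clock 22.32 pos [0.4469 0.0483 0.1013] F [ 0.8 -1.1  0.1] open 60.0mm
turn [0.081 0.006 0.36 ] shift cm [0.24 0.4  1.11] dist 1.2
q [-0.13   0.805 -0.191  2.01   0.331  0.586 -1.675] tool z [-0.2   -0.102 -0.975]
```

{"api": "carry_out", "payload": {"commands": [[[0.026, 0, 0.117, 0.1, 0.2, 0.3, 6], [0.052, 0, 0.234, 0.2, 0.4, 0.6, 6], [0.081, 0.006, 0.36, 0.24, 0.4, 1, 6], [0.081, 0.006, 0.36, 0.24, 0.4, 1.1, 6], [0.081, 0.006, 0.36, 0.24, 0.4, 1.1, 6], [0.081, 0.006, 0.36, 0.24, 0.4, 1.1, 6]]]}}

```text
clock: 22.82
tool_pos: [0.4504, 0.0423, 0.0916]
eef_rot: [0.993, 0.054, -0.108, 0.006]
contact_force: [0.3, -0.1, 0.4]
opening: 0.681
```

```bash
python3 look2.py 23 .4485 .0447 .0235 -84 -.22
```

```text
clock 22.82 pos [0.4504 0.0423 0.0916] F [ 0.3 -0.1  0.4] open 60.0mm
turn [ 0.002 -0.003  0.004] shift cm [ 1.31 -0.27  6.68] dist 6.81
q [-0.091  0.823 -0.156  2.002  0.181  0.547 -1.836] tool z [-0.214 -0.025 -0.977]
side origin [162 125] nest rim centre [377. 355.] floor [378. 364.] piece bottom [381. 314.] top [379. 231.]
top origin [185 164] nest rim centre [381. 286.] floor [381. 287.] piece bottom [386. 279.] top [385. 272.]
```

View pics/side23.png

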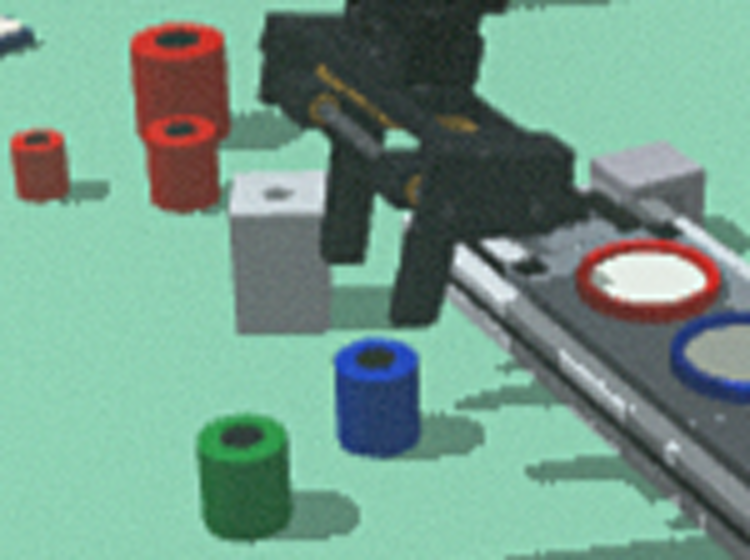

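{"api": "carry_out", "payload": {"commands": [[[0, 0, 0, 0.1, -0.27, 0.5, 6], [0, 0, 0, 0.3, -0.27, 1.6, 6], [0, 0, 0, 0.5, -0.27, 2.8, 6], [0, 0, 0, 0.8, -0.27, 4.2, 6], [0, 0, 0, 1, -0.27, 5.4, 6], [0, 0, 0, 1.2, -0.27, 6.4, 6], [0, 0, 0, 1.25, -0.27, 6.7, 6], [0, 0, 0, 1.25, -0.27, 6.7, 6], [0, 0, 0, 1.25, -0.27, 6.7, 6]]]}}

```text
clock: 23.67
tool_pos: [0.4486, 0.0446, 0.0239]
eef_rot: [0.993, 0.053, -0.107, 0.006]
contact_force: [0.2, 0.0, 0.1]
opening: 0.682
```

{"api": "carry_out", "payload": {"commands": [[[0, 0, 0, 0, 0, 0, 5.2], [0, 0, 0, 0, 0, 0, 4.6], [0, 0, 0, 0, 0, 0, 4.0], [0, 0, 0, 0, 0, 0, 3.6], [0, 0, 0, 0, 0, 0, 3.6], [0, 0, 0, 0, 0, 0, 3.6]]], "force": 15}}

```text
clock: 24.17
tool_pos: [0.449, 0.0445, 0.0244]
eef_rot: [0.993, 0.052, -0.107, 0.006]
contact_force: [-0.2, -0.4, 5.5]
opening: 0.471
```

```bash
python3 look2.py 24 .4485 .0447 .0235 -84 -.22
```

```text
clock 24.17 pos [0.449  0.0445 0.0244] F [-0.2 -0.4  5.5] open 41.5mm
turn [ 0.001 -0.006  0.001] shift cm [-0.03 -0.02  0.1 ] dist 0.11
q [-0.116  0.948 -0.121  2.017  0.206  0.402 -1.861] tool z [-0.211 -0.024 -0.977]
side origin [162 125] nest rim centre [377. 355.] floor [378. 364.] piece bottom [381. 430.] top [378. 352.]
top origin [185 164] nest rim centre [381. 286.] floor [381. 287.] piece bottom [381. 291.] top [381. 285.]
```

View pics/side24.png

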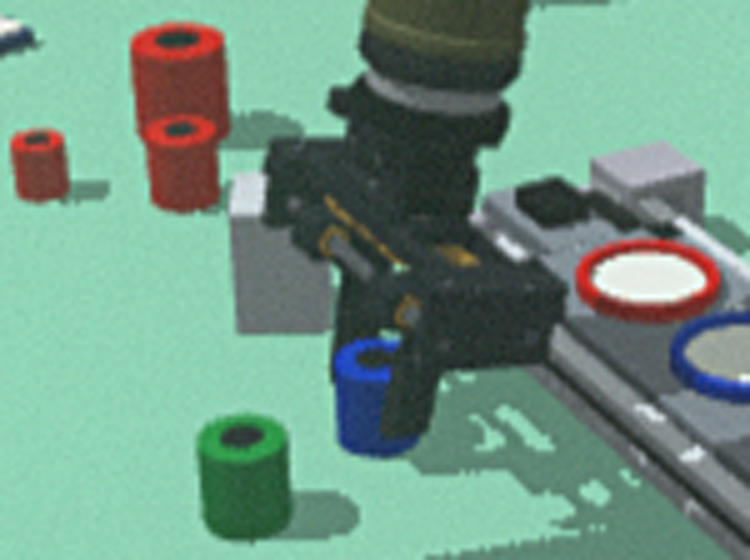

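{"api": "carry_out", "payload": {"commands": [[[0, 0, 0, 0, 0, 0, 3.6], [0, 0, 0, -0.22, 0, -1, 3.6], [0, 0, 0, -0.6, 0, -2.8, 3.6], [0, 0, 0, -1, 0, -4.8, 3.6], [0, 0, 0, -1.5, 0, -6.8, 3.6], [0, 0, 0, -2, 0, -8.8, 3.6], [0, 0, 0, -2.4, 0, -11, 3.6], [0, 0, 0, -2.5, 0, -11.5, 3.6], [0, 0, 0, -2.5, 0, -11.5, 3.6]]], "force": 25}}

```text
clock: 25.02
tool_pos: [0.4496, 0.0447, 0.143]
eef_rot: [0.993, 0.052, -0.106, 0.006]
contact_force: [-0.4, 0.6, -0.8]
opening: 0.47
```

```bash
python3 -c "
from h import *
plan(.6187,-.0169,.14,6,-.21)"
```

```text
clock 25.02 pos [0.4496 0.0447 0.143 ] F [-0.4  0.6 -0.8] open 41.4mm
turn [-0.328  0.002 -1.535] shift cm [15.87  7.91 -3.1 ] dist 18.0
q [-0.08   0.729 -0.179  1.984  0.156  0.655 -1.826] tool z [-0.209 -0.023 -0.978]
```

{"api": "carry_out", "payload": {"commands": [[[-0.025, 0, -0.117, 1, 0.5, -0.2, 3.6], [-0.05, 0, -0.234, 3, 1.5, -0.6, 3.6], [-0.075, 0, -0.351, 5, 2.5, -1, 3.6], [-0.1, 0, -0.468, 7, 3.5, -1.4, 3.6], [-0.125, 0, -0.585, 9, 4.5, -1.8, 3.6], [-0.15, 0, -0.702, 11, 5.5, -2.2, 3.6], [-0.175, 0, -0.819, 13, 6.5, -2.6, 3.6], [-0.2, 0, -0.936, 14.5, 7.3, -2.9, 3.6], [-0.225, 0, -1.053, 15.5, 7.9, -3, 3.6], [-0.25, 0, -1.17, 15.8, 7.9, -3.1, 3.6]]]}}

```text
clock: 25.85
tool_pos: [0.618, -0.0187, 0.136]
eef_rot: [0.79, 0.604, -0.087, 0.063]
contact_force: [-0.1, -0.6, -0.6]
opening: 0.472
```

```bash
python3 -c "
from h import *
plan(.6187,-.0169,.12,6,-.21)"
```

```text
clock 25.85 pos [ 0.618  -0.0187  0.136 ] F [-0.1 -0.6 -0.6] open 41.6mm
turn [-0.083  0.004 -0.36 ] shift cm [0.53 0.03 1.53] dist 1.62
q [ 0.057  0.873 -0.376  1.611  0.619  0.905 -0.911] tool z [-0.061 -0.204 -0.977]
```

{"api": "carry_out", "payload": {"commands": [[[-0.027, 0, -0.12, 0.2, 0, 0.3, 3.6], [-0.055, 0, -0.24, 0.4, 0, 0.8, 3.6], [-0.083, 0.004, -0.36, 0.5, 0, 1.2, 3.6], [-0.083, 0.004, -0.36, 0.5, 0, 1.5, 3.6], [-0.083, 0.004, -0.36, 0.5, 0, 1.5, 3.6], [-0.083, 0.004, -0.36, 0.5, 0, 1.5, 3.6]]]}}

```text
clock: 26.35
tool_pos: [0.6173, -0.0155, 0.1217]
eef_rot: [0.668, 0.737, -0.07, 0.077]
contact_force: [0.1, 0.4, -0.1]
opening: 0.469
```

```bash
python3 look2.py 25 .6187 -.0169 .068 6 -.21
```

```text
clock 26.35 pos [ 0.6173 -0.0155  0.1217] F [ 0.1  0.4 -0.1] open 41.3mm
turn [-0.001 -0.001 -0.007] shift cm [0.97 0.13 5.28] dist 5.37
q [ 0.076  0.873 -0.422  1.701  0.774  0.804 -0.714] tool z [ 0.021 -0.206 -0.978]
side origin [235 123] nest rim centre [381. 354.] floor [381. 363.] piece bottom [383. 256.] top [388. 171.]
top origin [213  94] nest rim centre [378. 287.] floor [377. 289.] piece bottom [382. 263.] top [388. 239.]
```

View pics/side25.png

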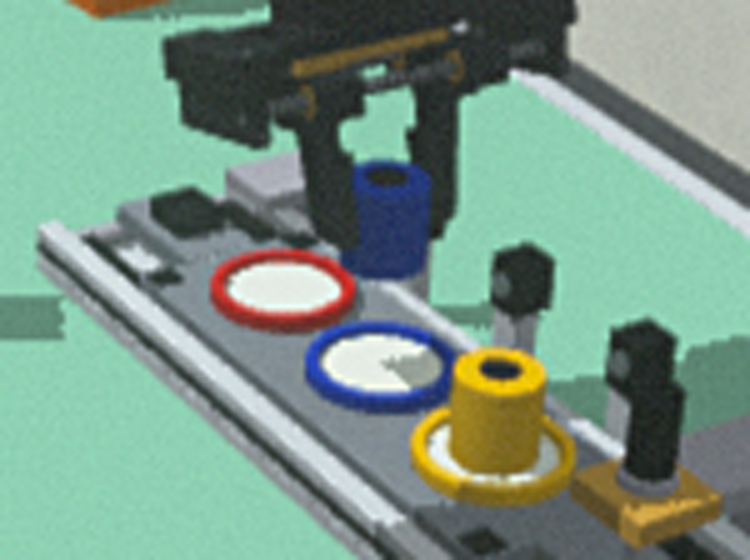

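{"api": "carry_out", "payload": {"commands": [[[0, 0, 0, 0.25, 0.13, 1.5, 3.6], [0, 0, 0, 0.55, 0.13, 3, 3.6], [0, 0, 0, 0.8, 0.13, 4.2, 3.6], [0, 0, 0, 0.95, 0.13, 5, 3.6], [0, 0, 0, 1, 0.13, 5.3, 3.6], [0, 0, 0, 1.02, 0.13, 5.5, 3.6], [0, 0, 0, 1.05, 0.13, 5.65, 3.6], [0, 0, 0, 1.07, 0.13, 5.75, 3.6], [0, 0, 0, 1.07, 0.13, 5.75, 3.6]]]}}

```text
clock: 27.2
tool_pos: [0.6194, -0.0165, 0.0644]
eef_rot: [0.667, 0.738, -0.069, 0.078]
contact_force: [-0.3, -0.4, -1.1]
opening: 0.467
```

```bash
python3 look2.py 26 .6187 -.0169 .063 6 -.21
```

```text
clock 27.20 pos [ 0.6194 -0.0165  0.0644] F [-0.3 -0.4 -1.1] open 41.1mm
turn [ 0.002 -0.001 -0.005] shift cm [-0.   -0.08  0.15] dist 0.17
q [ 0.05   0.956 -0.371  1.716  0.846  0.709 -0.784] tool z [ 0.023 -0.206 -0.978]
side origin [235 123] nest rim centre [381. 354.] floor [381. 363.] piece bottom [382. 359.] top [387. 278.]
top origin [213  94] nest rim centre [378. 287.] floor [377. 289.] piece bottom [377. 287.] top [382. 265.]
```

View pics/side26.png

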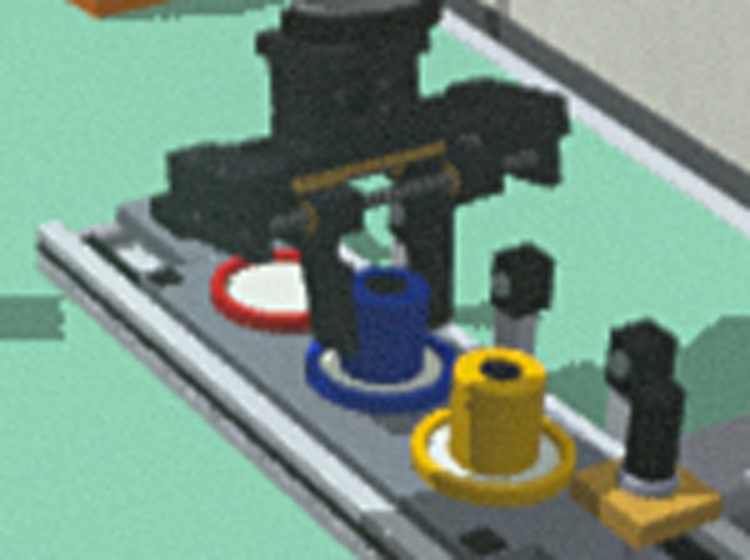

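Blue sits in its nest area (382,370), almost down. Creep to contact.

{"api": "carry_out", "payload": {"commands": [[[0, 0, 0, 0.02, 0, 0.06, 3.6], [0, 0, 0, 0.03, 0, 0.12, 3.6], [0, 0, 0, 0.04, 0, 0.18, 3.6], [0, 0, 0, 0.05, 0, 0.22, 3.6], [0, 0, 0, 0.05, 0, 0.22, 3.6]]]}}

```text
clock: 27.72
tool_pos: [0.6195, -0.0164, 0.0635]
eef_rot: [0.667, 0.738, -0.069, 0.079]
contact_force: [-2.0, 1.3, 9.2]
opening: 0.473
```

{"api": "carry_out", "payload": {"commands": [[[0, 0, 0, -0.01, 0, -0.05, 3.8], [0, 0, 0, -0.01, 0, -0.08, 4.4], [0, 0, 0, -0.01, 0, -0.08, 5.2], [0, 0, 0, -0.01, 0, -0.08, 6], [0, 0, 0, -0.01, 0, -0.08, 6], [0, 0, 0, -0.4, 0, -2, 6], [0, 0, 0, -1.2, 0, -5, 6], [0, 0, 0, -1.9, 0, -8.5, 6], [0, 0, 0, -2.2, 0, -10, 6], [0, 0, 0, -2.2, 0, -10, 6]]]}}

```text
clock: 28.55
tool_pos: [0.6215, -0.0167, 0.1682]
eef_rot: [0.667, 0.737, -0.066, 0.08]
contact_force: [0.9, 0.1, -0.8]
opening: 0.678
```

```bash
python3 look2.py 27 .6187 -.0169 .0625 6 -.22; python3 -c "
from h import *
plan(.4352,.3396,.12,6,0)
d=r.snapshot('side'); m=(d['pixels'].max(2)<60).astype(np.uint8); b=blob(m,*proj(d,[.6187,-.0169,.084]),win=10); print(b, onz(d,*b[0],.084))"
```

```text
clock 28.55 pos [ 0.6215 -0.0167  0.1682] F [ 0.9  0.1 -0.8] open 59.7mm
turn [ 0.008 -0.012 -0.006] shift cm [ 2.2  -0.38 10.33] dist 10.57
q [ 0.1    0.812 -0.46   1.67   0.725  0.879 -0.652] tool z [ 0.03  -0.205 -0.978]
side origin [235 123] nest rim centre [381. 354.] floor [381. 363.] piece bottom [398. 168.] top [403.  79.]
top origin [213  94] nest rim centre [378. 287.] floor [377. 289.] piece bottom [391. 229.] top [398. 202.]
clock 28.65 pos [ 0.6191 -0.0175  0.1644] F [ 0.2 -0.4 -0.1] open 60.0mm
turn [ 0.002  0.209 -0.004] shift cm [ 37.48 -14.72  -3.45] dist 40.41
q [ 0.099  0.817 -0.458  1.674  0.726  0.877 -0.653] tool z [ 0.023 -0.206 -0.978]
(array([311.81818182, 179.63636364]), np.int32(11), array([309, 179,   7,   2], dtype=int32)) [ 0.61754173 -0.01941204  0.084     ]
```

View pics/side27.png

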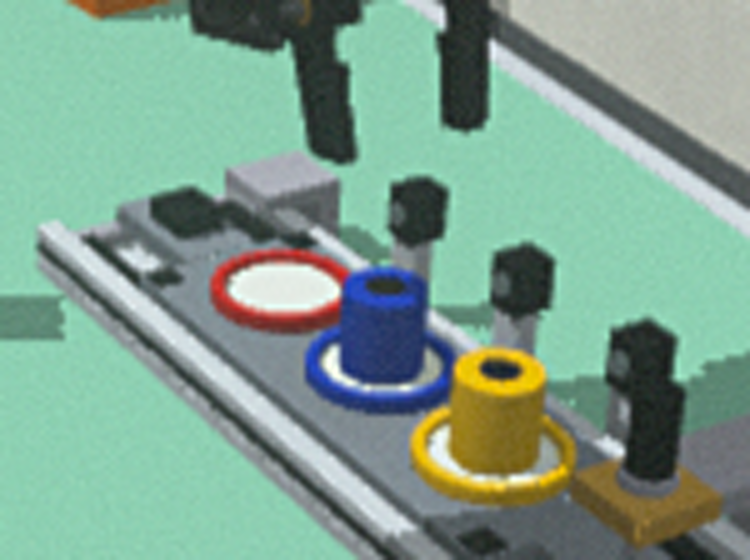

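{"api": "carry_out", "payload": {"commands": [[[0, 0.02, 0, 2, -0.8, -0.2, 6], [0, 0.04, 0, 6, -2.4, -0.6, 6], [0, 0.06, 0, 10, -4, -1, 6], [0, 0.08, 0, 14, -5.5, -1.4, 6], [0, 0.1, 0, 18, -7, -1.8, 6], [0, 0.12, 0, 22, -8.6, -2.2, 6], [0, 0.14, 0, 26, -10.2, -2.6, 6], [0, 0.17, 0, 30, -11.8, -3, 6], [0, 0.2, 0, 34, -13.4, -3.3, 6], [0, 0.209, 0, 36.5, -14.4, -3.45, 6]]]}}

```text
clock: 29.53
tool_pos: [0.4373, 0.3307, 0.1201]
eef_rot: [0.671, 0.742, -0.001, -0.0]
contact_force: [0.6, 0.5, -0.2]
opening: 0.681
```

```bash
python3 -c "
from h import *
plan(.4352,.3396,.09,6,0)"
```

```text
clock 29.53 pos [0.4373 0.3307 0.1201] F [ 0.6  0.5 -0.2] open 60.0mm
turn [-0.001  0.001 -0.005] shift cm [ 0.91 -0.12  3.01] dist 3.15
q [-0.441  0.818 -0.495  1.894  0.66   0.6   -1.264] tool z [-0.001 -0.001 -1.   ]
```

{"api": "carry_out", "payload": {"commands": [[[0, 0, 0, 0.5, -0.1, 1, 6], [0, 0, 0, 0.8, -0.1, 2, 6], [0, 0, 0, 0.8, -0.1, 2.5, 6], [0, 0, 0, 0.8, -0.1, 2.5, 6]]]}}

```text
clock: 29.87
tool_pos: [0.4375, 0.3356, 0.0948]
eef_rot: [0.671, 0.741, -0.002, 0.001]
contact_force: [-0.5, -1.1, 0.8]
opening: 0.683
```

```bash
python3 look2.py 28 .4352 .3396 .02 6 0
```

```text
clock 29.87 pos [0.4375 0.3356 0.0948] F [-0.5 -1.1  0.8] open 60.2mm
turn [-0.001  0.004 -0.006] shift cm [ 0.45 -0.18  7.47] dist 7.49
q [-0.472  0.858 -0.458  1.895  0.692  0.556 -1.299] tool z [-0.    -0.005 -1.   ]
side origin [123  79] nest rim centre [378. 357.] floor [378. 364.] piece bottom [380. 316.] top [374. 244.]
top origin [ 61 167] nest rim centre [379. 283.] floor [382. 283.] piece bottom [371. 275.] top [341. 268.]
```

View pics/side28.png

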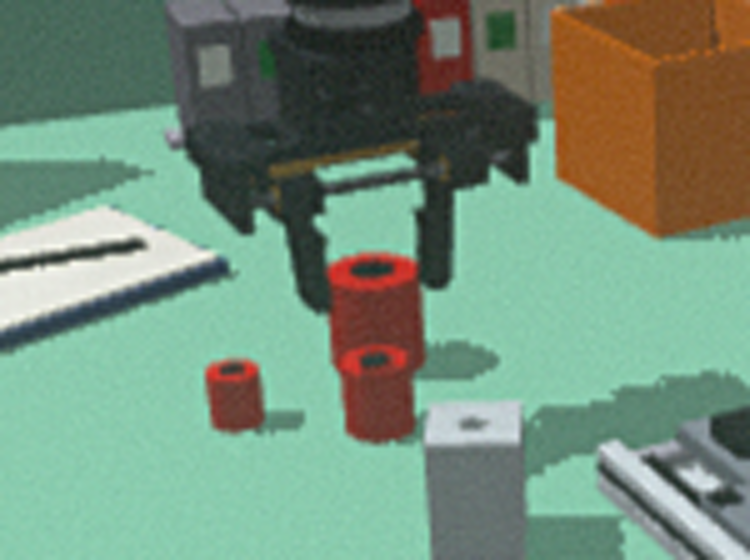

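View pics/top28.png

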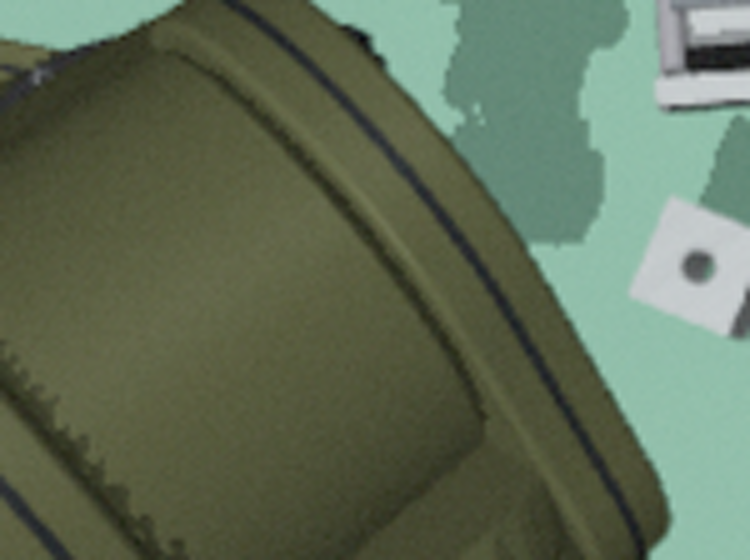

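{"api": "carry_out", "payload": {"commands": [[[0, 0, 0, 0.45, -0.18, 0.5, 6], [0, 0, 0, 0.45, -0.18, 2, 6], [0, 0, 0, 0.45, -0.18, 3.5, 6], [0, 0, 0, 0.45, -0.18, 5, 6], [0, 0, 0, 0.45, -0.18, 6.5, 6], [0, 0, 0, 0.45, -0.18, 7.3, 6], [0, 0, 0, 0.45, -0.18, 7.4, 6], [0, 0, 0, 0.45, -0.18, 7.4, 6]]]}}

```text
clock: 30.63
tool_pos: [0.4354, 0.3426, 0.023]
eef_rot: [0.671, 0.742, 0.001, 0.001]
contact_force: [-0.1, -0.5, -0.1]
opening: 0.681
```

```bash
python3 look2.py 29 .4352 .3396 .02 6 0
```

```text
clock 30.63 pos [0.4354 0.3426 0.023 ] F [-0.1 -0.5 -0.1] open 60.0mm
turn [ 0.002  0.    -0.004] shift cm [-0.3  -0.05  0.3 ] dist 0.42
q [-0.549  0.97  -0.344  1.907  0.79   0.404 -1.396] tool z [ 0.002  0.    -1.   ]
side origin [123  79] nest rim centre [378. 357.] floor [378. 364.] piece bottom [382. 422.] top [377. 354.]
top origin [ 61 167] nest rim centre [379. 283.] floor [382. 283.] piece bottom [398. 288.] top [372. 282.]
```

View pics/side29.png

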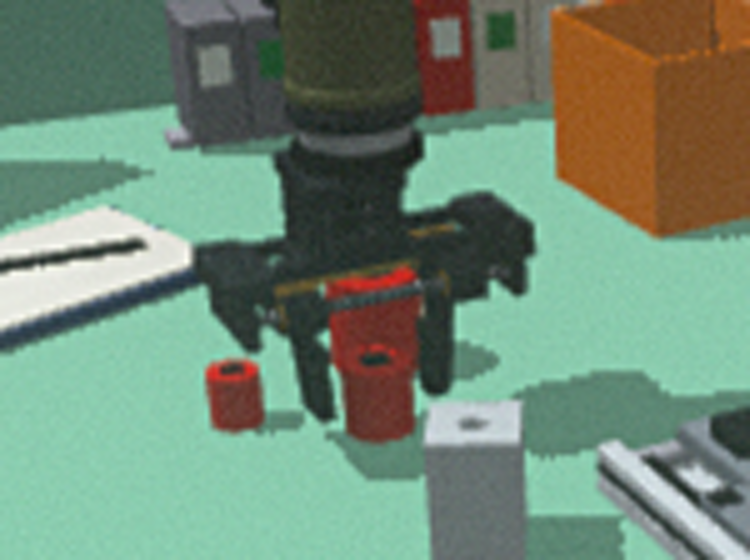

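{"api": "carry_out", "payload": {"commands": [[[0, 0, 0, -0.2, -0.05, 0.1, 6], [0, 0, 0, -0.2, -0.05, 0.1, 5.2], [0, 0, 0, -0.2, -0.05, 0.1, 4.6], [0, 0, 0, -0.2, -0.05, 0.1, 4.0], [0, 0, 0, -0.2, -0.05, 0.1, 3.6], [0, 0, 0, -0.2, -0.05, 0.1, 3.6], [0, 0, 0, -0.2, -0.05, 0.1, 3.6]]], "force": 15}}

```text
clock: 31.32
tool_pos: [0.4352, 0.3407, 0.0223]
eef_rot: [0.671, 0.742, 0.001, 0.001]
contact_force: [-0.3, -0.6, 4.4]
opening: 0.47
```

{"api": "carry_out", "payload": {"commands": [[[0, 0, 0, 0, 0, 0, 3.6], [0, 0, 0, 0, 0, -1, 3.6], [0, 0, 0, 0, 0, -2.8, 3.6], [0, 0, 0, 0, 0, -4.8, 3.6], [0, 0, 0, 0, 0, -6.8, 3.6], [0, 0, 0, 0, 0, -9, 3.6], [0, 0, 0, 0, 0, -11.5, 3.6], [0, 0, 0, 0, 0, -12, 3.6], [0, 0, 0, 0, 0, -12, 3.6]]], "force": 25}}

```text
clock: 32.07
tool_pos: [0.4355, 0.3414, 0.1438]
eef_rot: [0.671, 0.742, 0.003, 0.001]
contact_force: [0.1, -0.2, -1.0]
opening: 0.47
```

```bash
python3 look2.py 30 .4352 .3396 .02 6 0;  python3 -c "
from h import *
plan(.6092,.072,.13,6,0)"
```

```text
clock 32.07 pos [0.4355 0.3414 0.1438] F [ 0.1 -0.2 -1. ] open 41.4mm
turn [ 0.005 -0.002 -0.004] shift cm [-0.21 -0.11 12.38] dist 12.39
q [-0.44   0.786 -0.526  1.87   0.629  0.651 -1.252] tool z [ 0.004  0.003 -1.   ]
side origin [123  79] nest rim centre [378. 357.] floor [378. 364.] piece bottom [368. 235.] top [362. 160.]
top origin [ 61 167] nest rim centre [379. 283.] floor [382. 283.] piece bottom [325. 272.] top [292. 265.]
clock 32.17 pos [0.4346 0.3401 0.1415] F [ 0.9 -0.3 -1.9] open 41.5mm
turn [ 0.001  0.001 -0.004] shift cm [-28.43  14.68   1.19] dist 32.01
q [-0.441  0.79  -0.524  1.872  0.63   0.65  -1.252] tool z [ 0.001 -0.001 -1.   ]
```

View pics/side30.png

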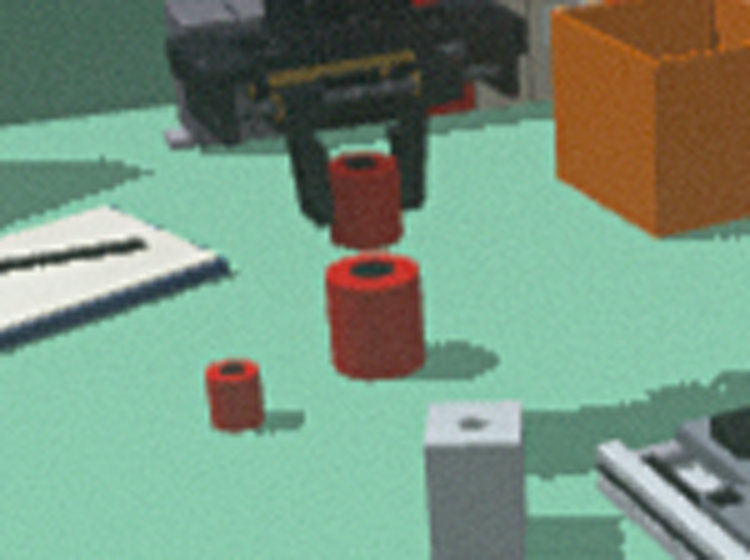

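{"api": "carry_out", "payload": {"commands": [[[0, 0, 0, -1.5, 0.8, 0, 3.6], [0, 0, 0, -5, 2.5, 0.1, 3.6], [0, 0, 0, -8.5, 4.4, 0.2, 3.6], [0, 0, 0, -12, 6.2, 0.4, 3.6], [0, 0, 0, -15.5, 8, 0.6, 3.6], [0, 0, 0, -19, 9.8, 0.8, 3.6], [0, 0, 0, -22.5, 11.6, 1, 3.6], [0, 0, 0, -26, 13.4, 1.1, 3.6], [0, 0, 0, -28, 14.5, 1.2, 3.6], [0, 0, 0, -28.4, 14.7, 1.2, 3.6]]]}}

```text
clock: 33.0
tool_pos: [0.6112, 0.0654, 0.1275]
eef_rot: [0.674, 0.739, -0.002, 0.002]
contact_force: [-0.2, -0.4, -1.5]
opening: 0.464
```

{"api": "carry_out", "payload": {"commands": [[[0, 0, 0, 0, 0, 0, 3.6], [0, 0, 0, 0, 0, 0, 3.6]]]}}

```text
clock: 33.17
tool_pos: [0.6084, 0.0741, 0.1292]
eef_rot: [0.67, 0.742, 0.0, -0.001]
contact_force: [-0.2, -0.0, -0.7]
opening: 0.469
```

```bash
python3 look2.py 31 .6092 .072 .065 6 0
```

```text
clock 33.17 pos [0.6084 0.0741 0.1292] F [-0.2 -0.  -0.7] open 41.3mm
turn [-0.001 -0.001 -0.003] shift cm [-0.23  0.07  6.42] dist 6.42
q [ 0.126  0.884 -0.591  1.688  0.658  0.778 -0.678] tool z [-0.001  0.001 -1.   ]
side origin [216 107] nest rim centre [378. 359.] floor [378. 367.] piece bottom [379. 251.] top [381. 169.]
top origin [176  97] nest rim centre [378. 287.] floor [378. 289.] piece bottom [369. 259.] top [366. 235.]
```

View pics/side31.png

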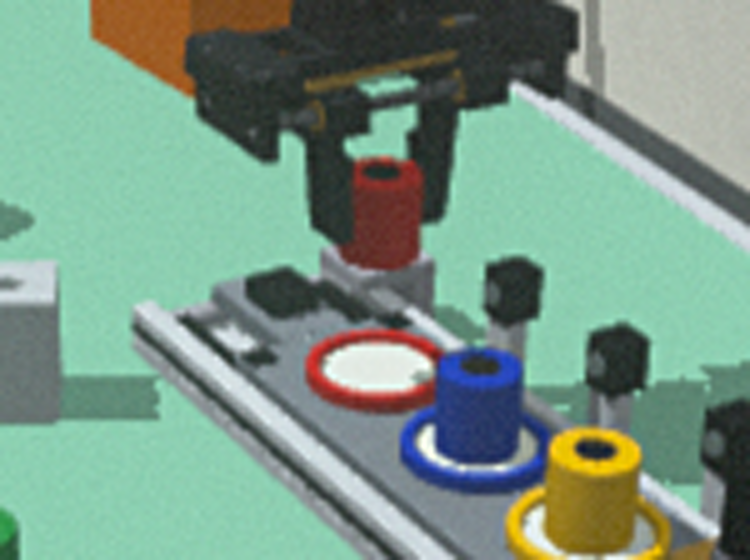

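{"api": "carry_out", "payload": {"commands": [[[0, 0, 0, -0.2, 0.07, 1.5, 3.6], [0, 0, 0, -0.2, 0.07, 3, 3.6], [0, 0, 0, -0.2, 0.07, 4.5, 3.6], [0, 0, 0, -0.2, 0.07, 5.5, 3.6], [0, 0, 0, -0.2, 0.07, 6.1, 3.6], [0, 0, 0, -0.2, 0.07, 6.4, 3.6], [0, 0, 0, -0.2, 0.07, 6.5, 3.6], [0, 0, 0, -0.2, 0.07, 6.55, 3.6], [0, 0, 0, -0.2, 0.07, 6.55, 3.6]]]}}

```text
clock: 34.02
tool_pos: [0.6111, 0.0713, 0.0654]
eef_rot: [0.671, 0.742, 0.001, 0.001]
contact_force: [0.1, 0.7, 0.0]
opening: 0.473
```

```bash
python3 look2.py 32 .6092 .072 .061 6 0
```

```text
clock 34.02 pos [0.6111 0.0713 0.0654] F [0.1 0.7 0. ] open 41.7mm
turn [ 0.003 -0.    -0.004] shift cm [ 0.09 -0.18  0.44] dist 0.48
q [ 0.096  0.97  -0.525  1.709  0.734  0.666 -0.736] tool z [ 0.003  0.001 -1.   ]
side origin [216 107] nest rim centre [378. 359.] floor [378. 367.] piece bottom [382. 362.] top [385. 285.]
top origin [176  97] nest rim centre [378. 287.] floor [378. 289.] piece bottom [379. 284.] top [377. 263.]
```

View pics/side32.png

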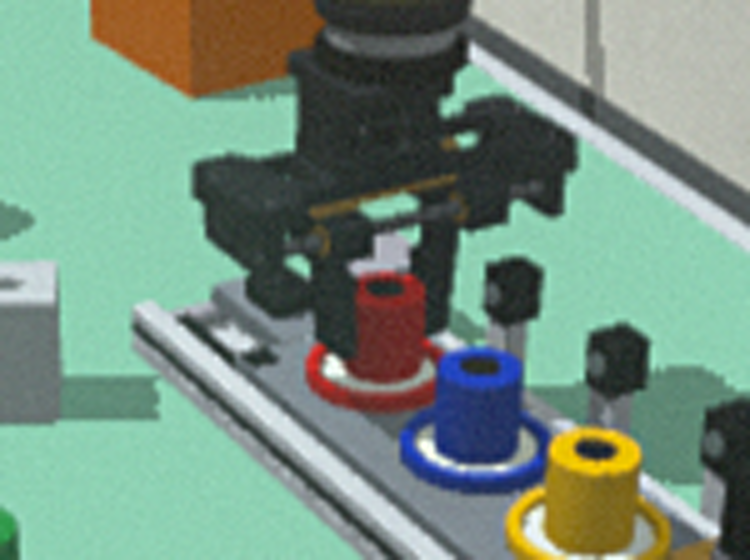

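{"api": "carry_out", "payload": {"commands": [[[0, 0, 0, 0.05, -0.15, 0.12, 3.6], [0, 0, 0, 0.05, -0.15, 0.22, 3.6], [0, 0, 0, 0.05, -0.15, 0.32, 3.6], [0, 0, 0, 0.05, -0.15, 0.42, 3.6], [0, 0, 0, 0.05, -0.15, 0.5, 3.6], [0, 0, 0, 0.05, -0.15, 0.5, 3.6]]]}}

```text
clock: 34.62
tool_pos: [0.6091, 0.0713, 0.0613]
eef_rot: [0.671, 0.742, 0.001, 0.001]
contact_force: [-3.4, -1.0, 12.2]
opening: 0.47
```

{"api": "carry_out", "payload": {"commands": [[[0, 0, 0, 0, 0, -0.07, 3.8], [0, 0, 0, 0, 0, -0.1, 4.4], [0, 0, 0, 0, 0, -0.1, 5.2], [0, 0, 0, 0, 0, -0.1, 6], [0, 0, 0, 0, 0, -0.1, 6], [0, 0, 0, 0, 0, -2, 6], [0, 0, 0, 0, 0, -5, 6], [0, 0, 0, 0, 0, -8.5, 6], [0, 0, 0, 0, 0, -11, 6], [0, 0, 0, 0, 0, -11, 6]]]}}

```text
clock: 35.45
tool_pos: [0.612, 0.0729, 0.175]
eef_rot: [0.671, 0.742, 0.005, 0.003]
contact_force: [0.5, 0.4, -0.3]
opening: 0.68
```

{"api": "carry_out", "payload": {"commands": [[[0, 0, 0, 4, 0, -1, 6], [0, 0, 0, 8, 0, -2, 6], [0, 0, 0, 12, -2, -3, 6], [0, 0, 0, 16, -4, -4, 6], [0, 0, 0, 20, -5, -5, 6], [0, 0, 0, 24, -6, -6, 6], [0, 0, 0, 28, -7, -6, 6], [0, 0, 0, 31, -8, -6, 6], [0, 0, 0, 31, -8, -6, 6], [0, 0, 0, 31, -8, -6, 6]]]}}

```text
clock: 36.28
tool_pos: [0.4956, 0.3749, 0.2292]
eef_rot: [0.668, 0.744, 0.001, -0.0]
contact_force: [-0.2, -0.4, 0.2]
opening: 0.684
```

Run:
```python
from h import *
plan(.45,.38,.25)
t=r.snapshot('top'); s=r.snapshot('side')
pts=dict(red=(.6092,.072,.084),blue=(.6187,-.0169,.084),yellow=(.6281,-.106,.084),pin=(.639,-.206,.126),bblue=(.4294,-.3146,.045),byel=(.4208,-.1741,.045))
for k,p in pts.items():
    for n,d in(('top',t),('side',s)):
        m=(d['pixels'].max(2)<60).astype(np.uint8); b=blob(m,*proj(d,p),win=12)
        print(k,n,(onz(d,*b[0],p[2]).round(4)[:2],int(b[1])) if b else None)
cv2.imwrite('pics/top40.png',cv2.resize(t['pixels'][:,:,::-1],(800,600),interpolation=cv2.INTER_CUBIC))
cv2.imwrite('pics/side40.png',cv2.resize(s['pixels'][110:260,230:430][:,:,::-1],(800,600),interpolation=cv2.INTER_CUBIC))
```

```text
clock 36.28 pos [0.4956 0.3749 0.2292] F [-0.2 -0.4  0.2] open 60.3mm
turn [ 0.001 -0.001  0.002] shift cm [ 1.   -4.47 -2.08] dist 5.03
q [-0.381  0.764 -0.633  1.584  0.52   0.966 -1.075] tool z [ 0.001  0.002 -1.   ]
red top (array([0.6096, 0.0701]), 37)
red side (array([0.6067, 0.0668]), 8)
blue top (array([ 0.6194, -0.0167]), 42)
blue side (array([ 0.6168, -0.0208]), 18)
yellow top (array([ 0.6286, -0.1061]), 39)
yellow side (array([ 0.6266, -0.1085]), 20)
pin top (array([ 0.6351, -0.1996]), 98)
pin side (array([ 0.6359, -0.2025]), 237)
bblue top (array([ 0.4294, -0.3148]), 38)
bblue side (array([ 0.4266, -0.3133]), 2)
byel top (array([ 0.4208, -0.1738]), 35)
byel side (array([ 0.4183, -0.1772]), 28)
```

View pics/top40.png

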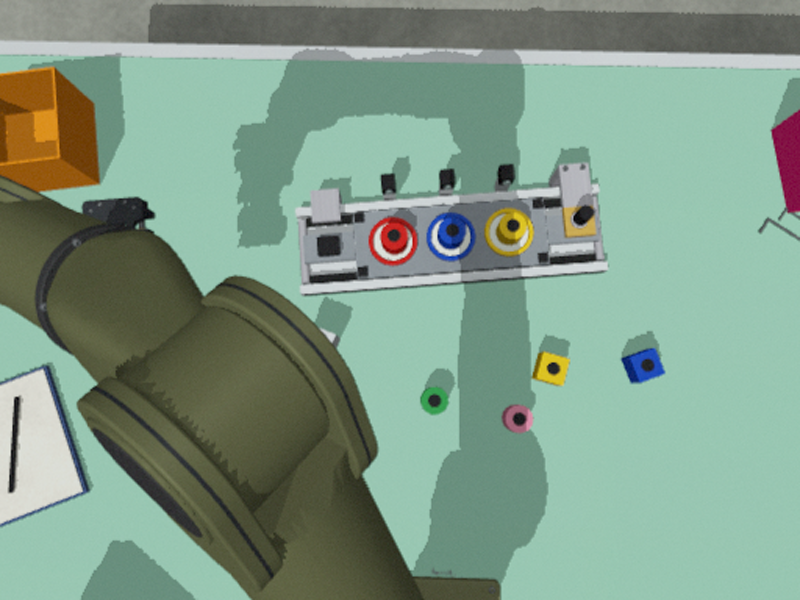

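View pics/side40.png

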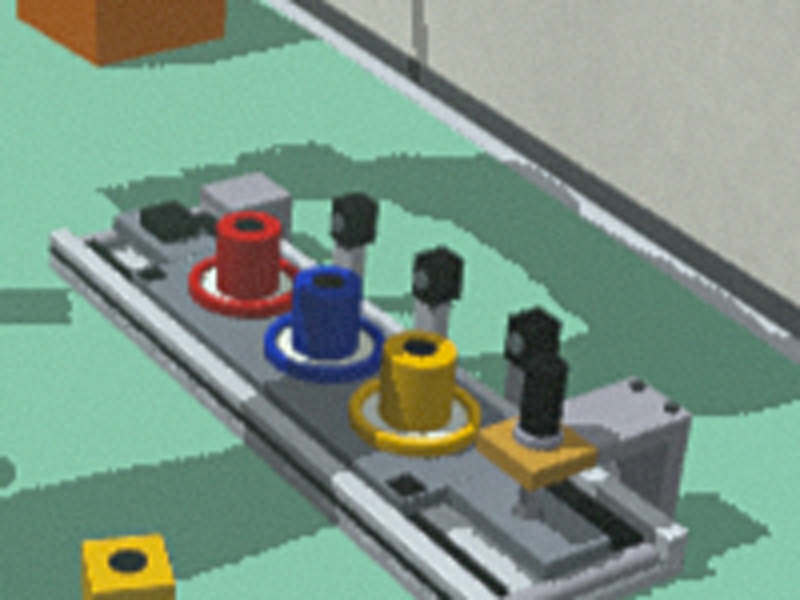

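{"api": "carry_out", "payload": {"commands": [[[0, 0, 0, 0, 0, 0, 6], [0, 0, 0, 0, 0, 0, 6], [0, 0, 0, 0, 0, 0, 6], [0, 0, 0, 0, 0, 0, 6]]]}}

```text
clock: 36.72
tool_pos: [0.4986, 0.3707, 0.2296]
eef_rot: [0.671, 0.741, 0.001, 0.001]
contact_force: [-0.5, 0.6, -0.3]
opening: 0.681
```

Run:
```python
from h import *
d=r.snapshot('top'); m=(d['pixels'].max(2)<60).astype(np.uint8)
b=blob(m,*proj(d,[.639,-.206,.106]),win=12); print('pin grip middle',onz(d,*b[0],.106).round(4))
print(r.get_state()['qd'].round(3)); print(r.finish_job())
```

```text
pin grip middle [ 0.6404 -0.2046  0.106 ]
[-0.008 -0.001 -0.003 -0.001 -0.     0.002  0.001]
the job is handed in; nothing more can be done
None
```

The job is done and handed in at about 37 s, but no verdict was reported. I locked the carrier by pushing the pull pin home through both bores, shoulder on the brass. Then I set the round yellow, blue and middle-sized red workpieces into the nests of their own colour.

**Last checks, all by camera:**
- **Workpieces:** the dots on the three tops read within 2 mm of their nest centres in the top view. All three stood upright on the nest floors, with the gripper clear.
- **Square blocks:** both read within 1 mm of where they started.
- **Pin:** the middle of its grip read about 2 mm from the bore axis. The shoulder sat flat on the brass, and the shaft could be seen entering the lower plate. I did not measure the pin's tilt or tip height directly.

**What went wrong or disagreed:**
- **Yellow pushed:** my first descent on the round yellow piece hit a wrist-joint limit and pushed it about 12 mm across the table. I measured it again, then picked up yellow and blue with the tool tilted 12°.
- **Side camera:** it read 2–4 mm off from the top camera throughout, so I treated that as calibration error.

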